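# Move a collet block from the store rail to the empty slide rail

### The arm

A 6-joint arm with a two-finger parallel gripper is mounted at the origin on the work surface. World frame = base frame: x ahead of the robot, y to its left, z up, the work surface at z = 0. Lengths are in m, angles in degrees, forces in N, time in s.
With the tool pointing down it reaches from about 0.35 to 0.875 m from the base axis. Payload 4.2 kg.
Tool frame: the origin (TCP) lies midway between the tips of the shut fingers; the grasp point (between the pads) lies r.grasp_offset behind it (r.grasp_offset is the distance from the TCP to the grasp point, in m); z points along the fingers, y is the direction in which the jaws open and shut (so a half turn about z gives the same grasp; the last joint's range is limited). The gripper opens to 87 mm and grips with 3 to 60 N. Pads are 19 mm wide; open, the fingers measure 117 mm over their backs; the gripper's body (75 mm by 190 mm) begins 51 mm behind the grasp point.
Start: joints at [88.843, 22.042, 0.453, 0, -68.411, -14.817], TCP at [0.172, 0.601, 0.223] pointing down, gripper open.
Joint ranges: [-179.83, 179.83], [-69.29, 118.12], [-61.27, 80.66], [-181.25, 117.63], [-171.15, -9.14], [-177.46, 177.46]. Speed limits (degrees/s): [159.86, 159.86, 180, 180, 180, 180].

### API

Orientations are given as a 3x3 rotation matrix whose columns are the frame's x, y, z axes.
In Python, from station import sense, optics, r gives the robot as it stands. The module is installed in compiled form; this text tells all that it offers.
- The arm moves only by the tool servo_tool, never from a script. Its argument "deltas" is a list of rows, each an object with "slide": the shift along the tool's x, y, z in units of 25 mm (1.0 is 25 mm), a list of three; "spin": the turn about the tool's z in units of 8 degrees (1.0 is 8 degrees). A call has 1 to 10 rows; each row shifts and turns the pose as measured when the row begins, along the tool's axes as they then stand; what a row does not reach is not made up. A row lasts 1/10 s, in which the tool goes at most 50 mm and 8.59 degrees, less where a joint would pass 70% of its speed; a pose out of reach is approached as far as the arm can. A call is refused whole if a number of a shift passes 1 or a number of a turn 1, either way. A call with a gripper value outside its range is refused whole. "gripper" is the closure in counts, from 0 (fully open) to 255 (shut), set as the call begins (left out, the last holds). The fingers move at their own pace and stop on an object; the grip force is fixed at half the most. Time passes only in rows, so rows that do not move let the fingers close. It gives the time, the measured TCP pose, the force and the opening at its end, in the units of the state.
- sense(): the state, without advancing time (a new reading comes with each control period).
- optics.capture(name): name is "side" or "top"; returns a dict with "frame" (384x512x3 uint8, red, green, blue), "camera_matrix" (3x3 intrinsics, pixels), "k1" (the pictures are not rectified: a ray, as slopes to the right and down, at radius r is drawn at 1 + k1 r^2 times it, then the intrinsics apply), "eye" and "rotation" of the camera in the world. Camera axes: x right, y down, z forward; pixel columns grow to the right and rows downward; lengths in m; the calibration is good to about 2 mm. A picture is of the moment at which its call begins. There is no depth.
- r.finish_job(): hands the job in, once; it reports no verdict.
The state is a dict: "time_s": time; "joints": joint angles; "joint_velocities": joint speeds; "effort": joint torques, N m; "tcp_pos": TCP position; "ee_rot": TCP orientation; "wrist_force": force on the tool from outside, world axes, zero at the start; "moment": the same for the moment, N m; "gripper_width": opening from 0.0 (shut) to 1.0 (fully open).
Only numpy, scipy, OpenCV 4.12 (cv2) and the standard library are available. Lean on these libraries where they do the work, as an engineer would, in place of code of your own. Each camera call takes 0.05 s, during which the arm holds its last target.

### The job

Press the spring catch of the rail that holds the collet block so that the block springs free, and draw the block off that rail. Then slide it into the empty rail until its catch clicks up behind it, and let go. Feel your way in gently: do not ram the stop or lean hard on either rail, and leave the strap clamp and the loose collet where they are.

Things in the scene. Friction and masses are not known exactly. Their poses are not given: they have to be found in the camera images.
- block: Collet block, plain steel, 0.3 to 0.6 kg: flat shoe 60 (x) x 50 (y) x 10 mm high; on it a square body 34 (x) x 32 (y) mm from 10 to 52 mm above the underside; on top a round nose, 28 mm wide, up to 60 mm. Origin: centre of the shoe's underside; z up; x along the rail, +x end goes in first. Starts latched in rail_a.
- block_grip (a point): Middle of the block's square body, 40 mm above its underside: grip here across y (32 mm wide). With the block on a rail's deck the rail's lips reach 17 mm above the shoe's underside; keep the fingertips over them.
- rail_a: Fixed store rail that holds the block at the start: aluminium bar, x -125 to +120 mm, 72 mm wide. Origin: underside, on its centre line; z up; +x = the way a block is slid in. Its flat top, the deck the shoe slides on, is 30 mm above the bench. Latched here, the block's origin is at x = +34 mm. Pressing the catch makes the plunger kick it 12 mm or more towards -x. Load it with no more than 80 N.
- rail_a_mouth (a point): On rail_a's deck, centre line, x = -35 mm: mouth of its channel. From here to +x run side walls (inner faces 26 mm either side) and lips over the shoe's edges (open between y = +-19 mm; undersides 42, tops 47 mm above the bench). The walls flare out over the 17 mm before it. The deck from x = -125 to -52 mm is open: set a block down or lift it off there.
- rail_a_pad (a point): Middle of the top of rail_a's catch pad, a level ribbed steel pad 26 (x) x 28 (y) mm, 60 mm to the +y side of the rail's centre line, at x = 0, 46 mm above the bench. Push it straight down 6 to 7 mm (3 to 8 N; solid end at 8 mm) to free the block.
- rail_a_catch (a joint): rail_a's catch, a tooth behind the shoe's tail: 0 = up (holding, 5 mm above the deck), grows as it is pressed down, to 0.008 m; the tooth clears the shoe from about 0.005.
- rail_a_plunger (a joint): rail_a's spring plunger, in the stop block: 0 = fully out, about 0.012 m with the block latched, limit 0.015.
- rail_b: The empty slide rail, same shape, frame and mouth as rail_a. But its end unit (stop, plunger, catch and pad together) is clamped anywhere from 12 mm nearer to 20 mm farther along x than rail_a's, and where is not measured: slide until it clicks. So the block's origin, when latched, is somewhere at x = +22 to +54 mm. Elsewhere load it with no more than 80 N.
- rail_b_mouth (a point): On rail_b's deck (30 mm above the bench), centre line, x = -35 mm: mouth of its channel, made like rail_a's. Pushing in takes up to about 10 N with friction as the nose rides over the catch's ramp, then about 4 to 12 N while the plunger gives, for the last 12 mm. The catch clicks up behind the shoe's tail; 3 mm further on the shoe meets the solid stop: press on that with under 25 N.
- rail_b_catch (a joint): rail_b's catch: 0 = up, grows as it goes down; about 0.005 m while a shoe lies over the tooth, back below 0.002 once the block is home and the catch has clicked up behind it.
- rail_b_plunger (a joint): rail_b's spring plunger: 0 = fully out, about 0.012 m with a block latched, 0.015 with the shoe against the stop.
- strap: Bystander: slotted steel strap clamp, 115 x 32 x 18 mm, lying on the bench between the rails. Origin: centre of its underside, x along its length. Leave it.
- collet: Bystander: loose steel collet, 33 mm diameter, 43 mm high, standing on the bench beyond the rails. Origin: centre of its underside. Leave it.
Things that resemble listed ones, but are neither listed nor needed, are in the scene too. Leave any pink or red look-alike of the block alone.

How it is judged:
By the outcome, as a careful person would: the job done as asked, in the order asked, and still so for the second after the job is handed in, with the robot touching nothing.
It also fails if it takes over 72 s, if anything falls off the work surface, if the arm or the gripper's body presses on something with over 40 N, if the wrist force passes 120 N, or if a joint passes its speed limit or range.

## Working session

There is one attempt and no reset: what is moved stays moved. The work goes in short steps, Python scripts to look and compute and a tool call to move; the robot and the scene stay as the last step left them, time stands still between calls to the robot, and variables do not carry over. Pictures are saved under pics/ and viewed, and the job is handed in when it is done.

Besides the shell and the picture viewer there is one more tool, called as name([rows], argument=value, ...), one row to a line, values as JSON. servo_tool: Moves the arm, as the interface text tells. Its arguments: {"type":"object","properties":{"deltas":{"type":"array"},"gripper":{"type":"number"}},"required":["deltas"]}

```bash
mkdir -p pics; ls; python3 - <<'E'
from station import sense, optics, r
import cv2,numpy as np
s=sense()
print({k:np.round(v,4).tolist() for k,v in s.items()}, r.grasp_offset)
for n in("side","top"):
    c=optics.capture(n); cv2.imwrite(f"pics/{n}0.png",cv2.resize(c["frame"][...,::-1],None,fx=1.5,fy=1.5,interpolation=cv2.INTER_CUBIC))
    np.savez(f"{n}0.npz",**c)
    print(n,c["camera_matrix"],c["k1"],c["eye"],c["rotation"])
E
```

```text
pics
{'time_s': 0.0, 'joints': [88.8431, 22.0921, 0.3805, -0.0298, -68.4102, -14.8158], 'joint_velocities': [-0.0659, 0.0631, 0.0475, 0.0381, -0.0579, 0.1041], 'effort': [-0.0002, -39.0662, 18.7402, 4.2199, 0.011, -0.0002], 'tcp_pos': [0.1718, 0.6003, 0.2214], 'ee_rot': [[0.9613, -0.2754, -0.0005], [-0.2754, -0.9613, -0.0021], [0.0001, 0.0022, -1.0]], 'wrist_force': [-0.7881, -0.4536, -0.1903], 'moment': [-0.0233, -0.0393, -0.035], 'gripper_width': 0.9996} 0.0187
side [[498.08177737   0.         262.46804609]
 [  0.         498.08177737 196.70901999]
 [  0.           0.           1.        ]] 0.0035902563808477045 [ 0.03400956 -0.66105071  0.59606586] [[ 0.75164533 -0.3476892   0.56048329]
 [-0.65955028 -0.40236022  0.63490132]
 [ 0.00476784 -0.84688752 -0.53175069]]
top [[377.81973141   0.         259.80248264]
 [  0.         377.81973141 185.69074467]
 [  0.           0.           1.        ]] -0.004269274961827449 [ 0.41837864 -0.03732634  0.90666486] [[-0.02739615 -0.98142492  0.18988045]
 [-0.99961593  0.02769092 -0.00110105]
 [-0.00417736 -0.18983769 -0.9818066 ]]
```

View pics/side0.png

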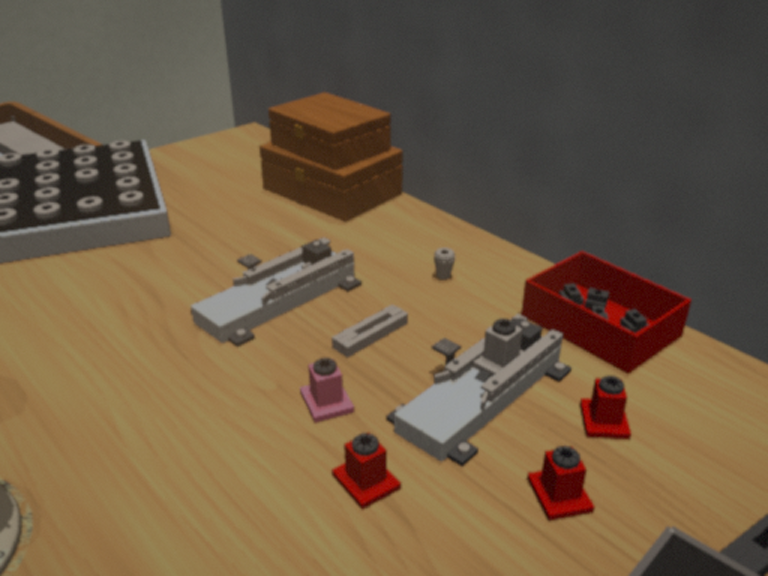

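View pics/top0.png

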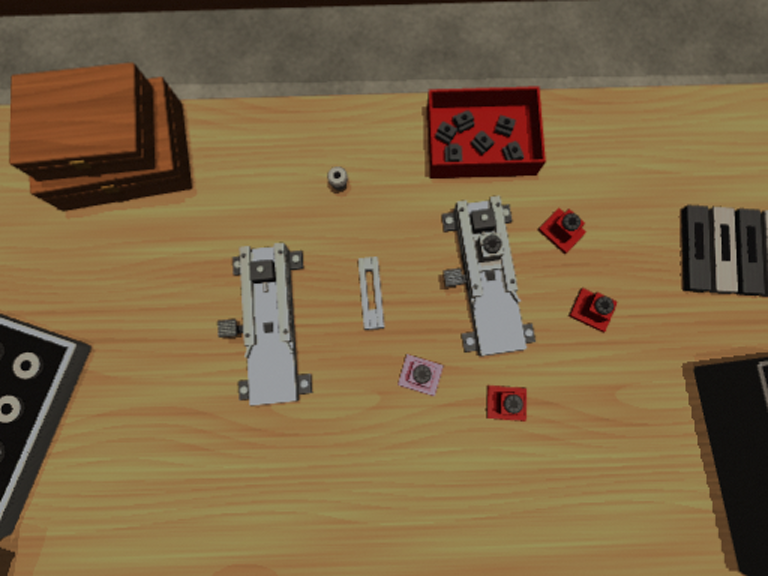

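The side and top views agree. The plain steel block is in the right-hand rail, at about (490,243) in the 1.5x top picture, so that is rail_a. The empty rail_b is on the left, around (265,325). Things that could be mistaken for the block are pink (421,374) and red (570,222), (602,305) and (512,403). I choose the steel one. Next I take close crops.

```bash
cat > h.py <<'E'
import numpy as np,cv2
class C:
    def __init__(s,c):
        s.K=np.array(c["camera_matrix"]);s.k=float(c["k1"]);s.e=np.array(c["eye"]);s.R=np.array(c["rotation"])
    def ray(s,p):
        p=np.asarray(p,float);d=np.array([(p[0]-s.K[0,2])/s.K[0,0],(p[1]-s.K[1,2])/s.K[1,1]])
        u=d.copy()
        for _ in range(5):u=d/(1+s.k*u@u)
        return s.R@np.array([u[0],u[1],1])
    def plane(s,p,z):
        d=s.ray(p);return s.e+d*(z-s.e[2])/d[2]
    def proj(s,X):
        q=s.R.T@(np.asarray(X,float)-s.e);u=q[:2]/q[2];u=u*(1+s.k*u@u)
        return np.array([s.K[0,0]*u[0]+s.K[0,2],s.K[1,1]*u[1]+s.K[1,2]])
def crop(f,x0,y0,x1,y1,k,name):
    cv2.imwrite(name,cv2.resize(f[y0:y1,x0:x1,::-1],None,fx=k,fy=k,interpolation=cv2.INTER_CUBIC))
E
python3 - <<'E'
from h import *
t=np.load("top0.npz")["frame"];s=np.load("side0.npz")["frame"]
crop(t,280,125,370,240,5,"pics/ta.png")
crop(t,140,155,220,275,5,"pics/tb.png")
crop(s,255,200,385,310,5,"pics/sa.png")
crop(s,120,150,250,230,5,"pics/sb.png")
E
```

```text
(no output)
```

View pics/ta.png

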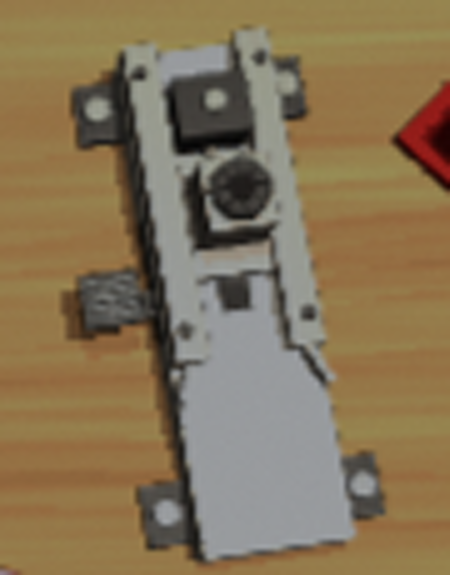

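View pics/tb.png

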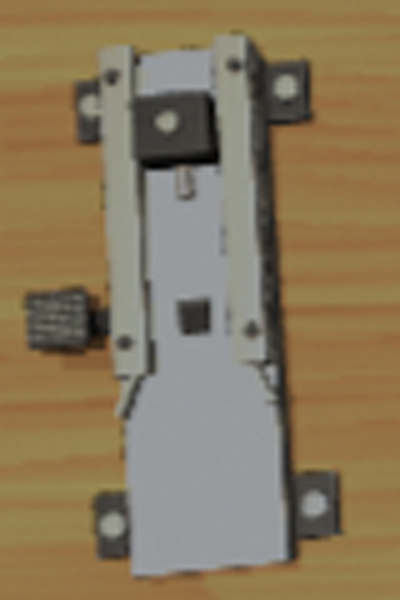

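View pics/sa.png

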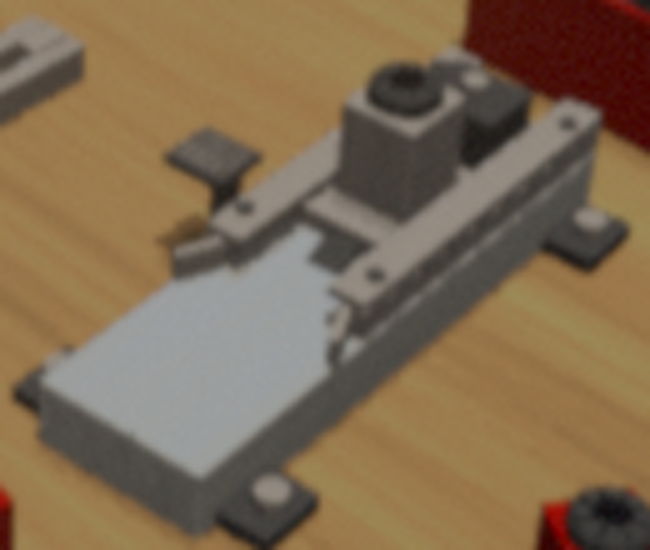

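View pics/sb.png

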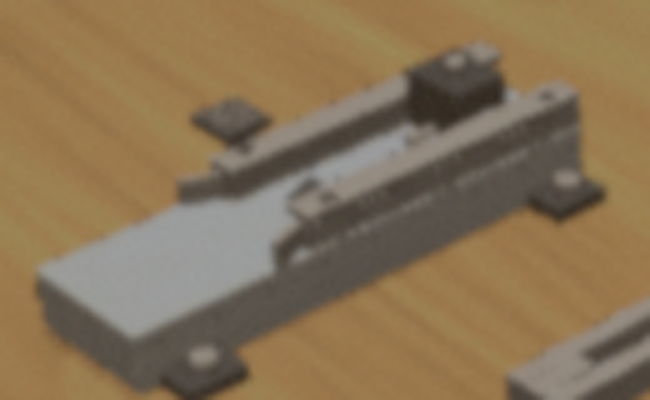

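```bash
cat > m.py <<'E'
from h import *
T=C(np.load("top0.npz"));S=C(np.load("side0.npz"))
def g(cam,o,p,z): return cam.plane(((p[0]+.5)/5-.5+o[0],(p[1]+.5)/5-.5+o[1]),z)[:2]
def show(name,cam,o,d):
    print(name)
    for k,(p,z) in d.items(): print("  ",k,np.round(g(cam,o,p,z)*1000,1))
show("A top",T,(280,125),dict(cL=((200,560),.03),cR=((353,538),.03),s1L=((139,73),.047),s1R=((260,57),.047),s2L=((185,330),.047),s2R=((308,312),.047),pad=((112,300),.046),nose=((243,188),.06),lipL=((192,362),.047),lipR=((311,346),.047)))
show("A side",S,(255,200),dict(cL=((42,380),.03),cR=((207,475),.03),s2L=((243,207),.047),s2R=((375,273),.047),s1R=((568,123),.047),pad=((213,152),.046),nose=((405,83),.06)))
show("B top",T,(140,155),dict(cL=((133,575),.03),cR=((293,560),.03),s1L=((112,77),.047),s1R=((235,65),.047),s2L=((124,342),.047),s2R=((251,330),.047),pad=((57,320),.046),tooth=((194,316),.035),lipL=((132,375),.047),lipR=((250,360),.047)))
show("B side",S,(120,150),dict(cL=((40,270),.03),cR=((137,337),.03),s2R=((325,200),.047),s2L=((240,158),.047),s1R=((547,95),.047),pad=((231,118),.046)))
E
python3 m.py
```

```text
A top
   cL [ 464.7 -172.7]
   cR [ 472.8 -243.8]
   s1L [ 693.8 -154.3]
   s1R [ 700.1 -212.1]
   s2L [ 569.4 -169.1]
   s2R [ 576.2 -226.5]
   pad [ 584.6 -136.2]
   nose [ 632.9 -197.6]
   lipL [ 554.3 -171.5]
   lipR [ 560.3 -226.8]
A side
   cL [ 464.4 -176.1]
   cR [ 474.3 -246.2]
   s2L [ 568.9 -167.6]
   s2R [ 576.8 -224.9]
   s1R [ 700.4 -211.6]
   pad [ 585.6 -135.3]
   nose [ 658.5 -164.8]
B top
   cL [400.  179.3]
   cR [404.7 106.7]
   s1L [628.5 189.4]
   s1R [632.6 131.9]
   s2L [504.3 181.2]
   s2R [508.1 123.4]
   pad [515.3 212.4]
   tooth [516.6 152.1]
   lipL [489.2 177.3]
   lipR [494.5 123.8]
B side
   cL [400.  178.4]
   cR [405.3 108.6]
   s2R [506.6 123.6]
   s2L [498.3 177.3]
   s1R [634.5 134.8]
   pad [515.2 211.8]
```

The crops show each rail's corners, screws and pad clearly, and rail_a holds the plain grey block (top crop, nose at (243,188)). Both cameras agree to about 2 mm:
- **rail_a:** origin about (593,-195), yaw 6.65°. Pad at (585.5,-135.7).
- **rail_b:** origin about (527,153), yaw about 4.0°. Its pad sits about 7 mm nearer than nominal.

I spin by -22.6°, shut the gripper, then go over the pad.

```bash
cat > rel.py <<'E'
import sys,numpy as np
from station import sense
A=(np.array([593.2,-195.4]),6.65);B=(np.array([527.1,153.1]),4.05)
def st():
    s=sense();p=np.array(s["tcp_pos"])*1000;R=np.array(s["ee_rot"]);yaw=np.degrees(np.arctan2(R[1,0],R[0,0]))
    return s,p,R,yaw
def rel(x,y,z,yaw_t):
    s,p,R,yaw=st();d=R.T@(np.array([x,y,z])-p)
    print("t",round(s["time_s"],2),"tcp",p.round(1),"yaw",round(yaw,2),"tilt",R[2,:2].round(3),"F",np.round(s["wrist_force"],1),"M",np.round(s["moment"],2),"w",round(s["gripper_width"],3))
    print("need units",(d/25).round(3),"spin",round(-(yaw_t-yaw)/8,3))
def railpt(Rl,x,y):
    o,a=Rl;a=np.radians(a);return o+np.array([np.cos(a)*x-np.sin(a)*y,np.sin(a)*x+np.cos(a)*y])
def railof(Rl):
    s,p,R,yaw=st();o,a=Rl;a=np.radians(a);d=p[:2]-o
    print("in rail: x %.1f y %.1f z %.1f yaw %.2f"%(d@[np.cos(a),np.sin(a)],d@[-np.sin(a),np.cos(a)],p[2],yaw-Rl[1]),"F",np.round(s["wrist_force"],1),"w",round(s["gripper_width"],3),"t",round(s["time_s"],2))
E
```

servo_tool([
  {"slide":[0,0,0],"spin":-1},
  {"slide":[0,0,0],"spin":-1},
  {"slide":[0,0,0],"spin":-0.83},
], gripper=255)

```text
time_s: 0.4
tcp_pos: [0.1716, 0.5993, 0.2195]
ee_rot: [[0.992, 0.13, -0.001], [0.13, -0.991, -0.006], [-0.002, 0.006, -1.0]]
wrist_force: [0.1, -0.5, 0.0]
gripper_width: 0.807
```

```bash
python3 -c "
from rel import *
print(railpt(A,0,60));rel(*railpt(A,-1,60),80,6.65)
from h import *
T=C(np.load('top0.npz'));S=C(np.load('side0.npz'))
print(T.plane((280+48.2,125+37.2),.09),S.plane((255+80.6,200+16.2),.09),railpt(A,34,0))"
```

```text
[ 586.25176073 -135.80367485]
t 0.4 tcp [171.6 599.3 219.5] yaw 7.47 tilt [-0.002  0.006] F [ 0.1 -0.5  0. ] M [0.02 0.01 0.05] w 0.807
need units [12.595 31.279  5.732] spin 0.103
[ 0.62528713 -0.19196258  0.09      ] [ 0.62353317 -0.19253504  0.09      ] [ 626.97125092 -191.46266441]
```

servo_tool([
  {"slide":[0.4,1,0],"spin":0.1},
  {"slide":[0.4,1,0],"spin":0},
  {"slide":[0.4,1,0],"spin":0},
  {"slide":[0.4,1,0],"spin":0},
  {"slide":[0.4,1,0],"spin":0},
  {"slide":[0.4,1,0],"spin":0},
  {"slide":[0.4,1,0],"spin":0},
  {"slide":[0.4,1,0],"spin":0},
  {"slide":[0.4,1,0],"spin":0},
  {"slide":[0.4,1,0],"spin":0},
])

```text
time_s: 1.4
tcp_pos: [0.3022, 0.3535, 0.2154]
ee_rot: [[0.992, 0.122, -0.005], [0.122, -0.992, -0.016], [-0.007, 0.016, -1.0]]
wrist_force: [-0.6, 0.3, -0.0]
gripper_width: 0.016
```

servo_tool([
  {"slide":[0.4,1,0],"spin":0},
  {"slide":[0.4,1,0],"spin":0},
  {"slide":[0.4,1,0],"spin":0},
  {"slide":[0.4,1,0],"spin":0},
  {"slide":[0.4,1,0],"spin":0},
  {"slide":[0.4,1,0],"spin":0},
  {"slide":[0.4,1,0],"spin":0},
  {"slide":[0.4,1,0],"spin":0},
  {"slide":[0.4,1,0],"spin":0},
  {"slide":[0.4,1,0],"spin":0},
])

```text
time_s: 2.4
tcp_pos: [0.4334, 0.1048, 0.2162]
ee_rot: [[0.992, 0.123, -0.01], [0.123, -0.992, -0.02], [-0.013, 0.018, -1.0]]
wrist_force: [0.6, -0.1, 1.0]
gripper_width: 0.008
```

```bash
python3 -c "
from rel import *
rel(*railpt(A,-1,60),80,6.65)"
```

```text
t 2.4 tcp [433.4 104.8 216.2] yaw 7.06 tilt [-0.013  0.018] F [ 0.6 -0.1  1. ] M [ 0.08 -0.1   0.04] w 0.008
need units [ 4.915 10.204  5.575] spin 0.051
```

servo_tool([
  {"slide":[0.49,1,0],"spin":0},
  {"slide":[0.49,1,0],"spin":0},
  {"slide":[0.49,1,0],"spin":0},
  {"slide":[0.49,1,0],"spin":0},
  {"slide":[0.49,1,0],"spin":0},
  {"slide":[0.49,1,0],"spin":0},
  {"slide":[0.49,1,0],"spin":0},
  {"slide":[0.49,1,0],"spin":0},
  {"slide":[0.49,1,0],"spin":0},
  {"slide":[0,0,0],"spin":0},
])

```text
time_s: 3.4
tcp_pos: [0.5728, -0.1175, 0.214]
ee_rot: [[0.993, 0.119, -0.019], [0.118, -0.993, -0.02], [-0.022, 0.018, -1.0]]
wrist_force: [-1.0, -0.2, -0.8]
gripper_width: 0.007
```

```bash
python3 -c "
from rel import *
rel(*railpt(A,-1,60),80,6.65)"
```

```text
t 3.4 tcp [ 572.8 -117.5  214. ] yaw 6.81 tilt [-0.022  0.018] F [-1.  -0.2 -0.8] M [ 0.08  0.03 -0.08] w 0.007
need units [0.524 0.698 5.362] spin 0.019
```

servo_tool([
  {"slide":[0,0,0],"spin":0},
  {"slide":[0,0,0],"spin":0},
  {"slide":[0,0,0],"spin":0},
  {"slide":[0,0,0],"spin":0},
])

```text
time_s: 3.8
tcp_pos: [0.571, -0.1161, 0.2128]
ee_rot: [[0.993, 0.119, -0.023], [0.119, -0.993, -0.019], [-0.025, 0.016, -1.0]]
wrist_force: [1.3, 0.6, 0.4]
gripper_width: 0.006
```

```bash
python3 -c "
from rel import *
rel(*railpt(A,-1,60),80,6.65)"
```

```text
t 3.8 tcp [ 571.  -116.1  212.8] yaw 6.84 tilt [-0.025  0.016] F [1.3 0.6 0.4] M [-0.01 -0.05  0.01] w 0.006
need units [0.603 0.768 5.312] spin 0.023
```

servo_tool([
  {"slide":[0.35,0.4,1],"spin":0},
  {"slide":[0.35,0.4,1],"spin":0},
  {"slide":[0.02,0,1],"spin":0},
  {"slide":[0.02,0,1],"spin":0},
  {"slide":[0.02,0,1],"spin":0},
])

```text
time_s: 4.3
tcp_pos: [0.5945, -0.1335, 0.0913]
ee_rot: [[0.992, 0.126, -0.006], [0.125, -0.992, -0.02], [-0.009, 0.019, -1.0]]
wrist_force: [0.0, 0.1, -0.8]
gripper_width: 0.006
```

```bash
python3 -c "
from rel import *
rel(*railpt(A,-1,60),46,6.65)
from station import optics
from h import *
for n,b in(('top',(280,125,370,240)),('side',(255,170,385,290))):
    c=optics.capture(n);crop(c['frame'],*b,5,f'pics/{n}1.png')
rel(*railpt(A,-1,60),46,6.65)
"
```

```text
t 4.3 tcp [ 594.5 -133.5   91.3] yaw 7.21 tilt [-0.009  0.019] F [ 0.   0.1 -0.8] M [ 0.   -0.08 -0.02] w 0.006
need units [-0.362  0.018  1.817] spin 0.07
t 4.4 tcp [ 591.5 -133.3   88.3] yaw 7.16 tilt [-0.018  0.017] F [ 0.7 -0.1 -1.1] M [0.03 0.04 0.01] w 0.004
need units [-0.23   0.044  1.698] spin 0.064
```

View pics/side1.png

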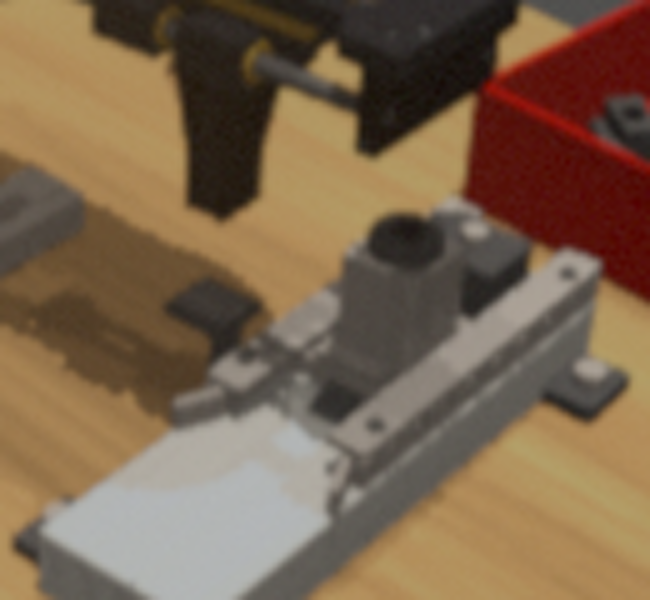

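View pics/top1.png

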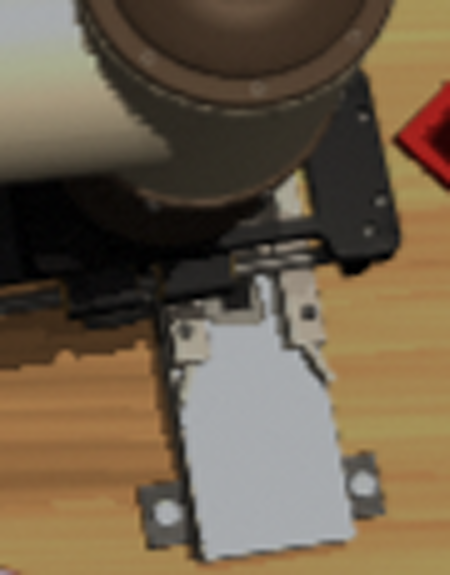

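The tip stands over the pad: the finger tip is at (222,212) and the pad at (213,300) in the side crop. I trim back about 6 mm and go down.

servo_tool([
  {"slide":[-0.2,0.04,1],"spin":0.05},
  {"slide":[0,0,0.3],"spin":0},
])

```text
time_s: 4.6
tcp_pos: [0.5882, -0.1349, 0.0585]
ee_rot: [[0.993, 0.12, -0.01], [0.12, -0.993, -0.02], [-0.013, 0.018, -1.0]]
wrist_force: [-0.9, -0.3, -0.2]
gripper_width: 0.004
```

```bash
python3 -c "
from rel import *
rel(*railpt(A,-1,60),46,6.65)"
```

```text
t 4.6 tcp [ 588.2 -134.9   58.5] yaw 6.89 tilt [-0.013  0.018] F [-0.9 -0.3 -0.2] M [-0.04  0.04  0.01] w 0.004
need units [-0.117  0.017  0.504] spin 0.03
```

servo_tool([
  {"slide":[-0.08,0.02,0.4],"spin":0},
])

```text
time_s: 4.7
tcp_pos: [0.5884, -0.1357, 0.0505]
ee_rot: [[0.993, 0.122, -0.005], [0.122, -0.992, -0.021], [-0.008, 0.02, -1.0]]
wrist_force: [0.5, -0.3, 0.1]
gripper_width: 0.007
```

servo_tool([
  {"slide":[0,0,0.12],"spin":0},
])

```text
time_s: 4.8
tcp_pos: [0.5881, -0.1356, 0.0475]
ee_rot: [[0.993, 0.122, -0.006], [0.122, -0.992, -0.021], [-0.008, 0.02, -1.0]]
wrist_force: [0.7, -0.0, 0.7]
gripper_width: 0.003
```

servo_tool([
  {"slide":[0,0,0.1],"spin":0},
])

```text
time_s: 4.9
tcp_pos: [0.5891, -0.1356, 0.0461]
ee_rot: [[0.992, 0.123, -0.004], [0.123, -0.992, -0.021], [-0.006, 0.02, -1.0]]
wrist_force: [-1.2, 1.0, 4.3]
gripper_width: 0.004
```

servo_tool([
  {"slide":[0,0,0.1],"spin":0},
])

```text
time_s: 5.0
tcp_pos: [0.5893, -0.1356, 0.0448]
ee_rot: [[0.992, 0.123, -0.003], [0.123, -0.992, -0.021], [-0.006, 0.021, -1.0]]
wrist_force: [-2.7, 1.3, 4.9]
gripper_width: 0.004
```

servo_tool([
  {"slide":[0,0,0.1],"spin":0},
])

```text
time_s: 5.1
tcp_pos: [0.5893, -0.1356, 0.0432]
ee_rot: [[0.992, 0.123, -0.003], [0.123, -0.992, -0.021], [-0.006, 0.021, -1.0]]
wrist_force: [-2.6, 1.3, 4.5]
gripper_width: 0.003
```

servo_tool([
  {"slide":[0,0,0.08],"spin":0},
])

```text
time_s: 5.2
tcp_pos: [0.5893, -0.1356, 0.0416]
ee_rot: [[0.992, 0.123, -0.003], [0.123, -0.992, -0.021], [-0.005, 0.021, -1.0]]
wrist_force: [-2.3, 1.5, 2.7]
gripper_width: 0.007
```

servo_tool([
  {"slide":[0,0,0.08],"spin":0},
])

```text
time_s: 5.3
tcp_pos: [0.5894, -0.1357, 0.0398]
ee_rot: [[0.992, 0.123, -0.002], [0.123, -0.992, -0.021], [-0.005, 0.021, -1.0]]
wrist_force: [-0.7, 0.7, 1.4]
gripper_width: 0.001
```

```bash
python3 -c "
from rel import *
rel(*railpt(A,-1,60),46,6.65)
from station import optics
from h import *
for n,b in(('side',(255,170,385,290)),):
    c=optics.capture(n);crop(c['frame'],*b,5,f'pics/{n}2.png')
rel(*railpt(A,-1,60),46,6.65)
"
```

```text
t 5.3 tcp [ 589.4 -135.7   39.8] yaw 7.07 tilt [-0.005  0.021] F [-0.7  0.7  1.4] M [ 0.18  0.4  -0.01] w 0.001
need units [-0.165 -0.005 -0.249] spin 0.053
t 5.35 tcp [ 589.3 -135.6   39.4] yaw 7.07 tilt [-0.005  0.021] F [-1.   0.2  2.9] M [ 0.16  0.37 -0.  ] w 0.003
need units [-0.165 -0.003 -0.263] spin 0.053
```

View pics/side2.png

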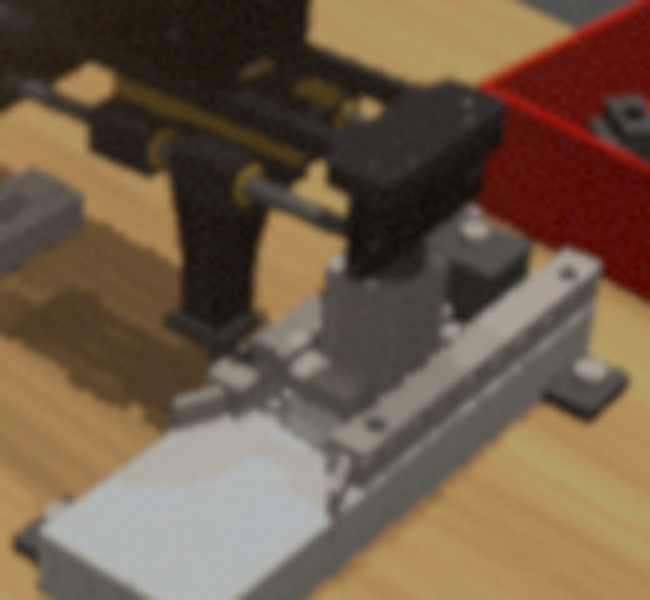

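The press worked. In the side crop the block body's edge moved from x≈345 to x≈325, about 12 mm, and its tail now covers the tooth. I lift and open.

servo_tool([
  {"slide":[0,0,-0.8],"spin":0},
  {"slide":[0,0,-1],"spin":0},
  {"slide":[0,0,-1],"spin":0},
  {"slide":[0,0,-1],"spin":0},
])

```text
time_s: 5.75
tcp_pos: [0.5887, -0.1338, 0.1311]
ee_rot: [[0.992, 0.122, -0.009], [0.122, -0.992, -0.021], [-0.011, 0.02, -1.0]]
wrist_force: [1.0, 0.1, -0.1]
gripper_width: 0.002
```

servo_tool([
  {"slide":[0,0,-0.3],"spin":0},
], gripper=0)

```text
time_s: 5.85
tcp_pos: [0.5909, -0.1338, 0.1412]
ee_rot: [[0.992, 0.123, -0.003], [0.123, -0.992, -0.021], [-0.005, 0.021, -1.0]]
wrist_force: [0.4, -0.5, 0.3]
gripper_width: 0.046
```

```bash
python3 -c "
from rel import *
rel(*railpt(A,22,0),120,6.65)
from station import optics
from h import *
for n,b in(('side',(255,170,385,290)),('top',(280,125,370,240))):
    c=optics.capture(n);crop(c['frame'],*b,5,f'pics/{n}3.png')
    print(C(c).proj([*railpt(A,22,0)/1000,.09]))
"
```

```text
t 5.85 tcp [ 590.9 -133.8  141.2] yaw 7.04 tilt [-0.005  0.021] F [ 0.4 -0.5  0.3] M [ 0.01 -0.06 -0.01] w 0.046
need units [0.673 2.444 0.895] spin 0.049
[332.56289268 218.02611495]
[328.88498898 166.65553785]
```

View pics/side3.png

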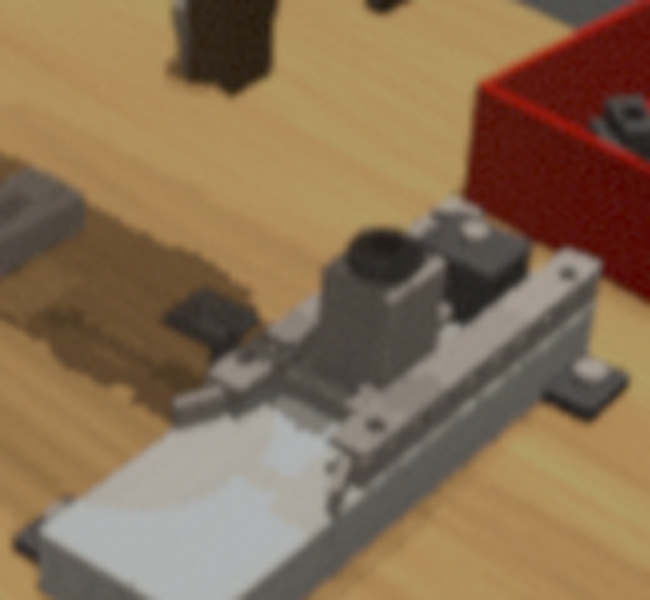

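The nose is now at (385,253) in the side crop, a clear shift from (405,233), so the block is free.

```bash
python3 -c "
from rel import *
from h import *
S=C(np.load('side0.npz'))
p=S.plane((255+76.6,170+50.2),.09)[:2]*1000
o,a=A;a=np.radians(a);d=p-o;print(p,d@[np.cos(a),np.sin(a)],d@[-np.sin(a),np.cos(a)])
rel(*railpt(A,19.5,0),120,6.65)
"
```

```text
[ 608.64941019 -196.31664662] 15.239316551211566 -2.6995828098368926
t 5.95 tcp [ 589.7 -133.6  139.4] yaw 7.01 tilt [-0.008  0.02 ] F [-0.6  0.1 -0.5] M [-0.01  0.01 -0.  ] w 0.113
need units [0.625 2.459 0.818] spin 0.045
```

servo_tool([
  {"slide":[0.2,0.82,0],"spin":0.04},
  {"slide":[0.2,0.82,0],"spin":0},
  {"slide":[0.2,0.82,0],"spin":0},
  {"slide":[0.03,0,0],"spin":0},
])

```text
time_s: 6.35
tcp_pos: [0.6104, -0.1933, 0.1327]
ee_rot: [[0.993, 0.117, -0.015], [0.117, -0.993, -0.018], [-0.017, 0.016, -1.0]]
wrist_force: [-0.4, -1.0, -0.5]
gripper_width: 0.467
```

```bash
python3 -c "
from rel import *
rel(*railpt(A,17.5,-0.5),55,6.65)
"
```

```text
t 6.35 tcp [ 610.4 -193.3  132.7] yaw 6.71 tilt [-0.017  0.016] F [-0.4 -1.  -0.5] M [ 0.02 -0.   -0.02] w 0.467
need units [ 0.06  -0.026  3.108] spin 0.008
```

servo_tool([
  {"slide":[0.05,0,0.7],"spin":0},
  {"slide":[0,0,0.2],"spin":0},
])

```text
time_s: 6.55
tcp_pos: [0.6101, -0.1934, 0.1065]
ee_rot: [[0.993, 0.115, -0.019], [0.115, -0.993, -0.017], [-0.021, 0.015, -1.0]]
wrist_force: [-0.2, -0.3, -0.3]
gripper_width: 0.65
```

```bash
python3 -c "
from rel import *
rel(*railpt(A,17.5,-0.5),55,6.65)
from station import optics
from h import *
for n,b in(('side',(255,150,385,270)),):
    c=optics.capture(n);crop(c['frame'],*b,5,f'pics/{n}4.png')
"
```

```text
t 6.55 tcp [ 610.1 -193.4  106.5] yaw 6.61 tilt [-0.021  0.015] F [-0.2 -0.3 -0.3] M [-0.    0.07 -0.05] w 0.65
need units [ 0.063 -0.009  2.059] spin -0.005
```

View pics/side4.png

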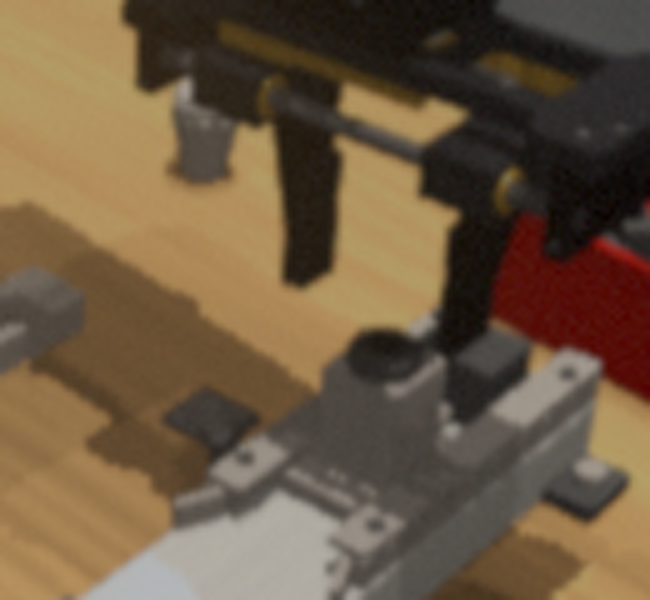

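The fingers straddle the block, with tips at (305,280) and (462,345). I hold that opening and descend.

servo_tool([
  {"slide":[0.04,0,0.9],"spin":0},
  {"slide":[0.02,0,0.75],"spin":0},
], gripper=90)

```text
time_s: 6.8
tcp_pos: [0.6128, -0.1933, 0.0668]
ee_rot: [[0.993, 0.118, -0.013], [0.117, -0.993, -0.018], [-0.015, 0.017, -1.0]]
wrist_force: [-0.0, 0.3, -0.3]
gripper_width: 0.675
```

```bash
python3 -c "
from rel import *
rel(*railpt(A,17.5,-0.5),55,6.65)
"
```

```text
t 6.8 tcp [ 612.8 -193.3   66.8] yaw 6.74 tilt [-0.015  0.017] F [-0.   0.3 -0.3] M [-0.03 -0.03 -0.04] w 0.675
need units [-0.079  0.003  0.472] spin 0.011
```

servo_tool([
  {"slide":[-0.05,0,0.33],"spin":0},
])

```text
time_s: 6.9
tcp_pos: [0.6106, -0.193, 0.057]
ee_rot: [[0.993, 0.118, -0.016], [0.118, -0.993, -0.018], [-0.018, 0.016, -1.0]]
wrist_force: [-0.0, 0.9, 0.4]
gripper_width: 0.657
```

servo_tool([
  {"slide":[0,0,0],"spin":0},
  {"slide":[0,0,0],"spin":0},
  {"slide":[0,0,0],"spin":0},
], gripper=255)

```text
time_s: 7.2
tcp_pos: [0.6103, -0.1922, 0.0572]
ee_rot: [[0.993, 0.12, -0.017], [0.119, -0.993, -0.018], [-0.019, 0.016, -1.0]]
wrist_force: [-0.2, -0.1, -0.0]
gripper_width: 0.458
```

```bash
python3 -c "
from rel import *
rel(*railpt(A,17.5,-0.5),55,6.65)
"
```

```text
t 7.2 tcp [ 610.3 -192.2   57.2] yaw 6.85 tilt [-0.019  0.016] F [-0.2 -0.1 -0. ] M [-0.04 -0.06 -0.  ] w 0.458
need units [0.008 0.065 0.087] spin 0.025
```

servo_tool([
  {"slide":[0,0.03,0.06],"spin":0.02},
  {"slide":[0,0,0],"spin":0},
  {"slide":[0,0,0],"spin":0},
])

```text
time_s: 7.5
tcp_pos: [0.6113, -0.1934, 0.0574]
ee_rot: [[0.993, 0.117, -0.014], [0.116, -0.993, -0.019], [-0.016, 0.017, -1.0]]
wrist_force: [0.3, -0.2, -3.1]
gripper_width: 0.367
```

```bash
python3 -c "
from rel import *
rel(*railpt(A,17.5,-0.5),55,6.65);railof(A)
"
```

```text
t 7.5 tcp [ 611.3 -193.4   57.4] yaw 6.68 tilt [-0.016  0.017] F [ 0.3 -0.2 -3.1] M [-0.13 -0.12  0.  ] w 0.367
need units [-0.026  0.013  0.097] spin 0.004
in rail: x 18.2 y -0.1 z 57.4 yaw 0.03 F [ 0.3 -0.2 -3.1] w 0.367 t 7.5
```

Gripped: the width of 0.367 means 31.9 mm. I draw it out gently.

servo_tool([
  {"slide":[-0.3,0,0],"spin":0},
  {"slide":[-0.4,0,0],"spin":0},
])

```text
time_s: 7.7
tcp_pos: [0.5948, -0.1952, 0.0573]
ee_rot: [[0.993, 0.117, -0.011], [0.117, -0.993, -0.019], [-0.013, 0.017, -1.0]]
wrist_force: [1.4, -0.4, -2.4]
gripper_width: 0.366
```

```bash
python3 -c "
from rel import *
railof(A)
"
```

```text
in rail: x 1.6 y 0.0 z 57.3 yaw 0.05 F [ 1.4 -0.4 -2.4] w 0.366 t 7.7
```

servo_tool([
  {"slide":[-0.6,0,0],"spin":0},
  {"slide":[-0.6,0,0],"spin":0},
])

```text
time_s: 7.9
tcp_pos: [0.5639, -0.1986, 0.0574]
ee_rot: [[0.993, 0.117, -0.009], [0.117, -0.993, -0.019], [-0.011, 0.017, -1.0]]
wrist_force: [0.3, 0.7, -2.4]
gripper_width: 0.366
```

```bash
python3 -c "
from rel import *
railof(A)
"
```

```text
in rail: x -29.5 y 0.2 z 57.4 yaw 0.06 F [ 0.3  0.7 -2.4] w 0.366 t 7.9
```

servo_tool([
  {"slide":[-0.6,0,0],"spin":0},
  {"slide":[-0.6,0,0],"spin":0},
])

```text
time_s: 8.1
tcp_pos: [0.5305, -0.2021, 0.0572]
ee_rot: [[0.993, 0.116, -0.011], [0.116, -0.993, -0.018], [-0.013, 0.016, -1.0]]
wrist_force: [0.6, -0.7, -4.6]
gripper_width: 0.363
```

```bash
python3 -c "
from rel import *
railof(A)
"
```

```text
in rail: x -63.0 y 0.6 z 57.2 yaw 0.01 F [ 0.6 -0.7 -4.6] w 0.363 t 8.1
```

servo_tool([
  {"slide":[-0.6,0,0],"spin":0},
  {"slide":[-0.6,0,0],"spin":0},
  {"slide":[-0.1,0,-0.4],"spin":0},
])

```text
time_s: 8.4
tcp_pos: [0.4894, -0.2053, 0.0654]
ee_rot: [[0.993, 0.113, -0.021], [0.113, -0.994, -0.015], [-0.022, 0.013, -1.0]]
wrist_force: [-0.9, 0.1, -5.0]
gripper_width: 0.367
```

```bash
python3 -c "
from rel import *
railof(A)
from station import optics
from h import *
for n,b in(('side',(245,170,385,310)),('top',(280,125,370,240))):
    c=optics.capture(n);crop(c['frame'],*b,4,f'pics/{n}5.png')
"
```

```text
in rail: x -104.3 y 2.2 z 65.4 yaw -0.18 F [-0.9  0.1 -5. ] w 0.367 t 8.4
```

View pics/side5.png

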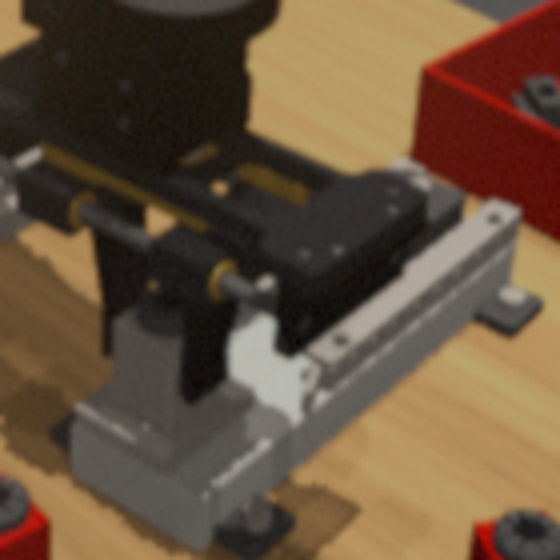

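The block is off rail_a, held upright 8 mm over the open deck: shoe at (150,480), body at (150,370) in the crop. I lift and carry it to rail_b.

servo_tool([
  {"slide":[0,0,-0.8],"spin":0.1},
  {"slide":[0,0,-0.9],"spin":0.1},
  {"slide":[0,0,-0.7],"spin":0.1},
])

```text
time_s: 8.8
tcp_pos: [0.4944, -0.2043, 0.1279]
ee_rot: [[0.997, 0.071, -0.016], [0.071, -0.997, -0.016], [-0.017, 0.015, -1.0]]
wrist_force: [0.8, -0.2, -4.5]
gripper_width: 0.366
```

```bash
python3 -c "
from rel import *
rel(*railpt(B,-100,0),120,4.05)
"
```

```text
t 8.8 tcp [ 494.4 -204.3  127.9] yaw 4.08 tilt [-0.017  0.015] F [ 0.8 -0.2 -4.5] M [ 0.01 -0.12  0.01] w 0.366
need units [ -1.673 -14.174   0.13 ] spin 0.004
```

servo_tool([
  {"slide":[-0.1,-0.6,-0.05],"spin":0},
  {"slide":[-0.1,-1,-0.03],"spin":0},
  {"slide":[-0.1,-1,-0.03],"spin":0},
  {"slide":[-0.1,-1,-0.03],"spin":0},
  {"slide":[-0.1,-1,-0.03],"spin":0},
  {"slide":[-0.1,-1,-0.03],"spin":0},
  {"slide":[-0.1,-1,-0.03],"spin":0},
  {"slide":[-0.1,-1,-0.03],"spin":0},
  {"slide":[-0.1,-1,-0.03],"spin":0},
  {"slide":[-0.1,-1,-0.03],"spin":0},
])

```text
time_s: 9.8
tcp_pos: [0.4508, 0.0458, 0.1306]
ee_rot: [[0.998, 0.069, -0.014], [0.069, -0.998, -0.015], [-0.015, 0.014, -1.0]]
wrist_force: [-0.7, -0.1, -4.4]
gripper_width: 0.365
```

```bash
python3 -c "
from rel import *
rel(*railpt(B,-100,0),120,4.05)
"
```

```text
t 9.8 tcp [450.8  45.8 130.6] yaw 3.95 tilt [-0.015  0.014] F [-0.7 -0.1 -4.4] M [ 0.08 -0.12 -0.03] w 0.365
need units [-0.654 -4.07   0.378] spin -0.013
```

servo_tool([
  {"slide":[-0.15,-1,0],"spin":0},
  {"slide":[-0.15,-1,0.1],"spin":0},
  {"slide":[-0.15,-1,0.3],"spin":0},
  {"slide":[-0.1,-0.85,0.5],"spin":0},
  {"slide":[0,-0.1,0.3],"spin":0},
])

```text
time_s: 10.3
tcp_pos: [0.4266, 0.1526, 0.0978]
ee_rot: [[0.997, 0.076, -0.013], [0.075, -0.997, -0.011], [-0.013, 0.01, -1.0]]
wrist_force: [-0.6, -0.2, -5.1]
gripper_width: 0.368
```

```bash
python3 -c "
from rel import *
rel(*railpt(B,-95,0),62,4.05);railof(B)
from station import optics
from h import *
for n,b in(('side',(100,110,260,240)),('top',(120,140,230,280))):
    c=optics.capture(n);crop(c['frame'],*b,4,f'pics/{n}6.png')
railof(B)
"
```

```text
t 10.3 tcp [426.6 152.6  97.8] yaw 4.33 tilt [-0.013  0.01 ] F [-0.6 -0.2 -5.1] M [-0.07 -0.05 -0.04] w 0.368
need units [0.228 0.251 1.431] spin 0.035
in rail: x -100.3 y 6.6 z 97.8 yaw 0.28 F [-0.6 -0.2 -5.1] w 0.368 t 10.3
in rail: x -100.9 y 4.6 z 97.4 yaw 0.19 F [ 0.  -0.9 -4.1] w 0.362 t 10.4
```

View pics/side6.png

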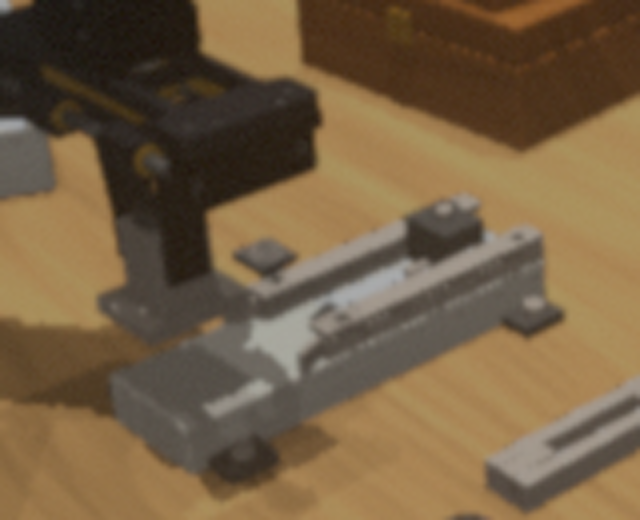

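View pics/top6.png

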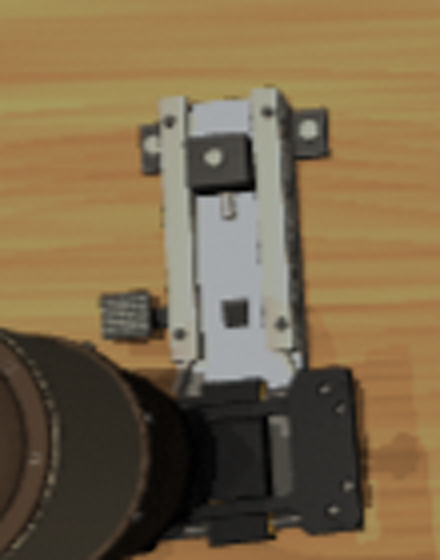

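The block hangs about 40 mm over rail_b's open deck. Its shoe corner is at (160,340) in the side crop and slightly towards +y, so I trim and lower.

servo_tool([
  {"slide":[0.2,0.18,0.7],"spin":0.03},
  {"slide":[0.1,0.04,0.4],"spin":0},
])

```text
time_s: 10.6
tcp_pos: [0.4344, 0.1454, 0.0706]
ee_rot: [[0.997, 0.071, -0.012], [0.071, -0.997, -0.012], [-0.013, 0.011, -1.0]]
wrist_force: [-0.0, -0.2, -4.5]
gripper_width: 0.367
```

```bash
python3 -c "
from rel import *
from station import optics
from h import *
for n,b in(('side',(100,150,200,240)),):
    c=optics.capture(n);crop(c['frame'],*b,6,f'pics/{n}7.png')
rel(*railpt(B,-92,0),60,4.05);railof(B)
"
```

```text
t 10.65 tcp [434.6 145.3  69.7] yaw 4.04 tilt [-0.014  0.012] F [-0.1 -0.3 -6. ] M [-0.   -0.15  0.01] w 0.363
need units [ 0.04  -0.055  0.385] spin -0.002
in rail: x -92.9 y -1.3 z 69.7 yaw -0.01 F [-0.1 -0.3 -6. ] w 0.363 t 10.65
```

View pics/side7.png

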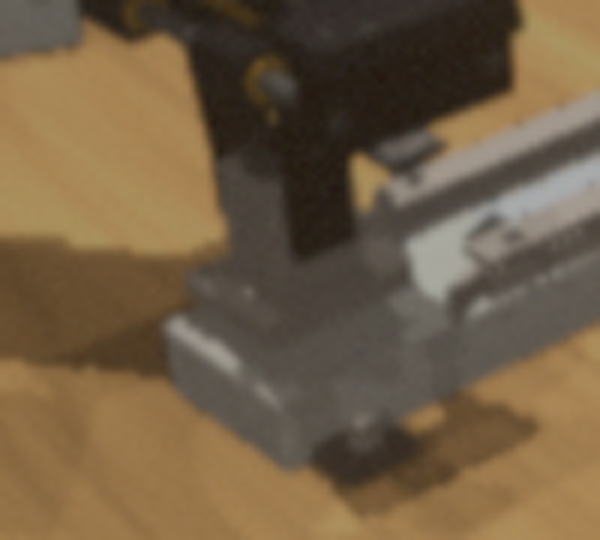

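servo_tool([
  {"slide":[0.02,-0.05,0.28],"spin":0},
])

```text
time_s: 10.75
tcp_pos: [0.4357, 0.1464, 0.0631]
ee_rot: [[0.997, 0.07, -0.011], [0.07, -0.997, -0.012], [-0.012, 0.011, -1.0]]
wrist_force: [1.1, 0.8, -4.9]
gripper_width: 0.366
```

servo_tool([
  {"slide":[0.02,-0.01,0.15],"spin":0},
])

```text
time_s: 10.85
tcp_pos: [0.4361, 0.1462, 0.0589]
ee_rot: [[0.998, 0.069, -0.012], [0.069, -0.998, -0.012], [-0.013, 0.011, -1.0]]
wrist_force: [0.0, 0.4, -3.6]
gripper_width: 0.369
```

```bash
python3 -c "
from rel import *
rel(*railpt(B,-92,0),57,4.05);railof(B)
"
```

```text
t 10.85 tcp [436.1 146.2  58.9] yaw 3.95 tilt [-0.013  0.011] F [ 0.   0.4 -3.6] M [-0.09  0.01 -0.01] w 0.369
need units [-0.027 -0.019  0.077] spin -0.013
in rail: x -91.3 y -0.5 z 58.9 yaw -0.10 F [ 0.   0.4 -3.6] w 0.369 t 10.85
```

servo_tool([
  {"slide":[0.02,-0.02,0.08],"spin":-0.01},
])

```text
time_s: 10.95
tcp_pos: [0.4367, 0.1466, 0.0568]
ee_rot: [[0.997, 0.07, -0.012], [0.07, -0.997, -0.012], [-0.013, 0.012, -1.0]]
wrist_force: [-0.6, -2.4, 5.6]
gripper_width: 0.365
```

```bash
python3 -c "
from rel import *
from station import optics
from h import *
for n,b in(('side',(115,170,195,235)),):
    c=optics.capture(n);crop(c['frame'],*b,9,f'pics/{n}8.png');cam=C(c)
    for q in [(-125,36,30),(-125,-36,30),(-122,25,40),(-122,-25,40),(-122,25,30),(-122,-25,30)]:
        u=cam.proj([*railpt(B,q[0],q[1])/1000,q[2]/1000]);print(q,((u-b[:2]+.5)*9-.5).round(0))
rel(*railpt(B,-92,0),57,4.05);railof(B)
"
```

```text
(-125, 36, 30) [113. 303.]
(-125, -36, 30) [291. 428.]
(-122, 25, 40) [145. 280.]
(-122, -25, 40) [269. 366.]
(-122, 25, 30) [151. 317.]
(-122, -25, 30) [274. 403.]
t 11.0 tcp [436.7 146.6  57. ] yaw 4.04 tilt [-0.013  0.012] F [-0.2  0.6 -3.7] M [-0.02 -0.06 -0.03] w 0.366
need units [-0.056 -0.004  0.002] spin -0.001
in rail: x -90.6 y -0.1 z 57.0 yaw -0.01 F [-0.2  0.6 -3.7] w 0.366 t 11.0
```

View pics/side8.png

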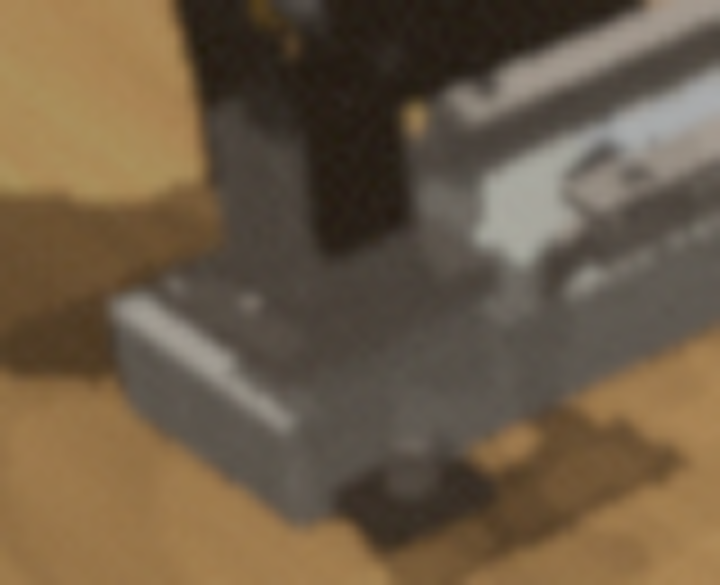

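The block is on the deck. The shoe's tail corners are at about (165,280) and (270,370), close to the predicted (145,280) and (269,366), so it is centred. I slide to the mouth in short steps.

servo_tool([
  {"slide":[0.5,0,0],"spin":0},
  {"slide":[0.5,0,0],"spin":0},
])

```text
time_s: 11.2
tcp_pos: [0.4607, 0.1479, 0.0573]
ee_rot: [[0.997, 0.071, -0.014], [0.071, -0.997, -0.013], [-0.015, 0.012, -1.0]]
wrist_force: [-4.4, 5.9, -4.2]
gripper_width: 0.359
```

```bash
python3 -c "
from rel import *
railof(B)
"
```

```text
in rail: x -66.6 y -0.5 z 57.3 yaw 0.04 F [-4.4  5.9 -4.2] w 0.359 t 11.2
```

servo_tool([
  {"slide":[0.4,0,0],"spin":0},
])

```text
time_s: 11.3
tcp_pos: [0.4718, 0.1492, 0.0573]
ee_rot: [[0.997, 0.071, -0.013], [0.071, -0.997, -0.012], [-0.014, 0.011, -1.0]]
wrist_force: [-0.7, 0.1, -4.8]
gripper_width: 0.365
```

```bash
python3 -c "
from rel import *
railof(B)
"
```

```text
in rail: x -55.4 y -0.0 z 57.3 yaw 0.04 F [-0.7  0.1 -4.8] w 0.365 t 11.3
```

servo_tool([
  {"slide":[0.35,-0.01,0],"spin":0},
])

```text
time_s: 11.4
tcp_pos: [0.4817, 0.1502, 0.0573]
ee_rot: [[0.997, 0.071, -0.013], [0.071, -0.997, -0.012], [-0.014, 0.011, -1.0]]
wrist_force: [-2.1, -0.4, -2.7]
gripper_width: 0.367
```

servo_tool([
  {"slide":[0.35,0,0],"spin":0},
])

```text
time_s: 11.5
tcp_pos: [0.4895, 0.1501, 0.057]
ee_rot: [[0.997, 0.071, -0.017], [0.07, -0.997, -0.014], [-0.018, 0.013, -1.0]]
wrist_force: [-17.5, 3.5, 12.4]
gripper_width: 0.363
```

servo_tool([
  {"slide":[0.35,0,0],"spin":0},
])

```text
time_s: 11.6
tcp_pos: [0.4945, 0.15, 0.0572]
ee_rot: [[0.997, 0.068, -0.027], [0.068, -0.998, -0.017], [-0.028, 0.015, -0.999]]
wrist_force: [-27.9, 10.9, 24.8]
gripper_width: 0.369
```

```bash
python3 -c "
from rel import *
railof(B)
"
```

```text
in rail: x -32.7 y -0.8 z 57.2 yaw -0.15 F [-27.9  10.9  24.8] w 0.369 t 11.6
```

servo_tool([
  {"slide":[-0.04,-0.05,-0.05],"spin":0},
])

```text
time_s: 11.7
tcp_pos: [0.4942, 0.1513, 0.0588]
ee_rot: [[0.997, 0.068, -0.027], [0.068, -0.998, -0.017], [-0.028, 0.015, -0.999]]
wrist_force: [9.2, -8.2, -19.1]
gripper_width: 0.361
```

```bash
python3 -c "
from rel import *
rel(*railpt(B,-30,0),57,4.05);railof(B)
from station import optics
from h import *
for n,b in(('side',(130,130,250,230)),('top',(120,140,230,280))):
    c=optics.capture(n);crop(c['frame'],*b,5 if n=='side' else 4,f'pics/{n}9.png')
rel(*railpt(B,-30,0),57,4.05);railof(B)
"
```

```text
t 11.7 tcp [494.2 151.3  58.8] yaw 3.88 tilt [-0.028  0.015] F [  9.2  -8.2 -19.1] M [-1.82 -3.28  0.17] w 0.361
need units [0.121 0.02  0.067] spin -0.022
in rail: x -33.0 y 0.5 z 58.8 yaw -0.17 F [  9.2  -8.2 -19.1] w 0.361 t 11.7
t 11.8 tcp [494.3 151.3  58.5] yaw 3.9 tilt [-0.027  0.014] F [ 0.2 -0.3 -2.4] M [ 0.15 -0.1  -0.01] w 0.367
need units [0.114 0.02  0.059] spin -0.019
in rail: x -32.8 y 0.5 z 58.5 yaw -0.15 F [ 0.2 -0.3 -2.4] w 0.367 t 11.8
```

View pics/side9.png

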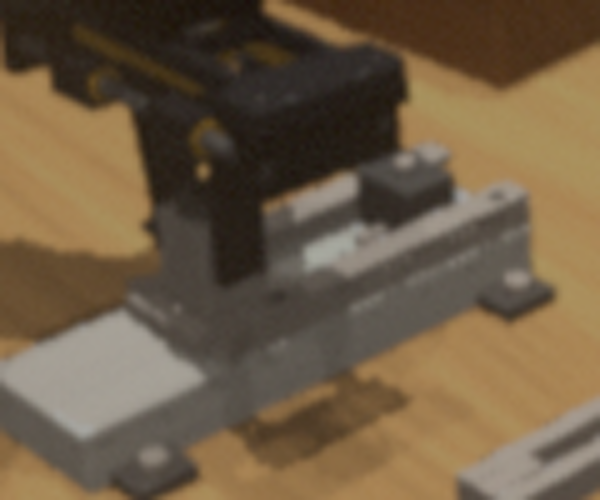

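View pics/top9.png

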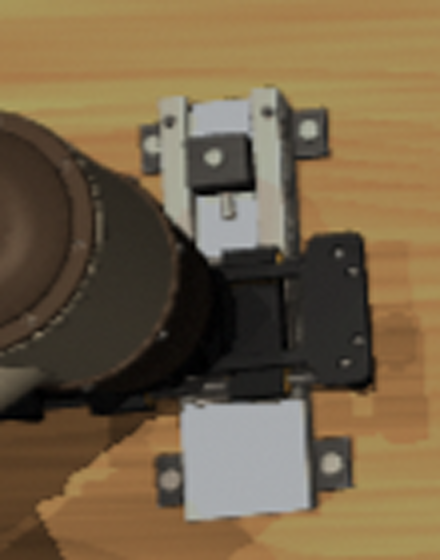

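Relaxed: the forces are now near zero, the nose is at the catch ramp, and the block is square in the channel with its tail at (200,355) in the side crop. The 9 mm rows were too coarse in contact, so I continue with smaller ones.

servo_tool([
  {"slide":[0.15,0,0.01],"spin":-0.02},
])

```text
time_s: 11.9
tcp_pos: [0.498, 0.1514, 0.0582]
ee_rot: [[0.997, 0.071, -0.026], [0.071, -0.997, -0.017], [-0.028, 0.015, -1.0]]
wrist_force: [-1.1, -0.1, -2.6]
gripper_width: 0.364
```

servo_tool([
  {"slide":[0.15,0,0],"spin":0},
])

```text
time_s: 12.0
tcp_pos: [0.5021, 0.1516, 0.0581]
ee_rot: [[0.997, 0.072, -0.026], [0.071, -0.997, -0.017], [-0.028, 0.015, -1.0]]
wrist_force: [-1.5, -0.2, -2.4]
gripper_width: 0.363
```

servo_tool([
  {"slide":[0.15,0,0],"spin":0},
])

```text
time_s: 12.1
tcp_pos: [0.5062, 0.1518, 0.0579]
ee_rot: [[0.997, 0.072, -0.027], [0.071, -0.997, -0.017], [-0.028, 0.015, -0.999]]
wrist_force: [-1.5, -0.3, -2.7]
gripper_width: 0.367
```

```bash
python3 -c "
from rel import *
rel(*railpt(B,-30,0),57,4.05);railof(B)
"
```

```text
t 12.1 tcp [506.2 151.8  57.9] yaw 4.08 tilt [-0.028  0.015] F [-1.5 -0.3 -2.7] M [0.02 0.31 0.01] w 0.367
need units [-0.36   0.005  0.047] spin 0.004
in rail: x -21.0 y 0.1 z 57.9 yaw 0.03 F [-1.5 -0.3 -2.7] w 0.367 t 12.1
```

servo_tool([
  {"slide":[0.22,-0.01,0],"spin":0},
  {"slide":[0.22,0,0],"spin":0},
])

```text
time_s: 12.3
tcp_pos: [0.5179, 0.1527, 0.0575]
ee_rot: [[0.997, 0.072, -0.027], [0.071, -0.997, -0.017], [-0.028, 0.015, -0.999]]
wrist_force: [-1.8, 0.9, -2.1]
gripper_width: 0.364
```

servo_tool([
  {"slide":[0.2,0,0],"spin":0},
  {"slide":[0.2,0,0],"spin":0},
])

```text
time_s: 12.5
tcp_pos: [0.5282, 0.1531, 0.0574]
ee_rot: [[0.997, 0.072, -0.029], [0.071, -0.997, -0.018], [-0.03, 0.016, -0.999]]
wrist_force: [-4.1, 0.2, 2.1]
gripper_width: 0.369
```

```bash
python3 -c "
from rel import *
rel(*railpt(B,-30,0),57,4.05);railof(B)
"
```

```text
t 12.5 tcp [528.2 153.1  57.4] yaw 4.09 tilt [-0.03   0.016] F [-4.1  0.2  2.1] M [0.02 1.12 0.03] w 0.369
need units [-1.245 -0.006  0.054] spin 0.004
in rail: x 1.1 y -0.1 z 57.4 yaw 0.04 F [-4.1  0.2  2.1] w 0.369 t 12.5
```

servo_tool([
  {"slide":[0.18,-0.01,-0.02],"spin":0},
])

```text
time_s: 12.6
tcp_pos: [0.5332, 0.1536, 0.0577]
ee_rot: [[0.997, 0.072, -0.029], [0.071, -0.997, -0.018], [-0.03, 0.016, -0.999]]
wrist_force: [-1.0, 0.4, -1.8]
gripper_width: 0.367
```

servo_tool([
  {"slide":[0.16,-0.01,-0.01],"spin":0},
])

```text
time_s: 12.7
tcp_pos: [0.5379, 0.1543, 0.0578]
ee_rot: [[0.997, 0.071, -0.028], [0.071, -0.997, -0.018], [-0.03, 0.016, -0.999]]
wrist_force: [-1.2, -0.2, -3.0]
gripper_width: 0.367
```

servo_tool([
  {"slide":[0.16,0,-0.01],"spin":0},
])

```text
time_s: 12.8
tcp_pos: [0.5418, 0.1545, 0.0577]
ee_rot: [[0.997, 0.071, -0.029], [0.071, -0.997, -0.018], [-0.031, 0.016, -0.999]]
wrist_force: [-6.5, 0.9, 0.4]
gripper_width: 0.368
```

```bash
python3 -c "
from rel import *
rel(*railpt(B,-30,0),57,4.05);railof(B)
"
```

```text
t 12.8 tcp [541.8 154.5  57.7] yaw 4.06 tilt [-0.031  0.016] F [-6.5  0.9  0.4] M [0.47 1.92 0.01] w 0.368
need units [-1.79   0.014  0.083] spin 0.001
in rail: x 14.8 y 0.4 z 57.7 yaw 0.01 F [-6.5  0.9  0.4] w 0.368 t 12.8
```

The plunger is engaging at TCP rail-x of about 14. I creep on, expecting the click near 26 and the stop about 3 mm further.

servo_tool([
  {"slide":[0.16,0,-0.02],"spin":0},
])

```text
time_s: 12.9
tcp_pos: [0.5439, 0.1544, 0.0577]
ee_rot: [[0.997, 0.071, -0.035], [0.07, -0.997, -0.02], [-0.036, 0.017, -0.999]]
wrist_force: [-9.5, 1.9, 3.5]
gripper_width: 0.363
```

servo_tool([
  {"slide":[0.16,0,-0.02],"spin":0},
])

```text
time_s: 13.0
tcp_pos: [0.545, 0.1543, 0.0578]
ee_rot: [[0.997, 0.07, -0.041], [0.069, -0.997, -0.021], [-0.043, 0.018, -0.999]]
wrist_force: [-13.4, 3.0, 7.1]
gripper_width: 0.363
```

servo_tool([
  {"slide":[0.16,0,-0.02],"spin":0},
])

```text
time_s: 13.1
tcp_pos: [0.545, 0.1543, 0.0578]
ee_rot: [[0.996, 0.069, -0.05], [0.068, -0.997, -0.023], [-0.052, 0.019, -0.998]]
wrist_force: [-15.2, 4.3, 7.2]
gripper_width: 0.364
```

```bash
python3 -c "
from rel import *
railof(B)
"
```

```text
in rail: x 18.0 y -0.1 z 57.8 yaw -0.13 F [-15.2   4.3   7.2] w 0.364 t 13.1
```

```bash
python3 -c "
from rel import *
from station import optics
from h import *
for n,b in(('side',(150,130,250,220)),('top',(140,155,220,275))):
    c=optics.capture(n);crop(c['frame'],*b,6 if n=='side' else 5,f'pics/{n}10.png')
rel(*railpt(B,-30,0),57,4.05);railof(B)
"
```

```text
t 13.2 tcp [545.  154.4  57.8] yaw 3.92 tilt [-0.052  0.019] F [-13.4   3.7   4.7] M [1.36 3.71 0.02] w 0.367
need units [-1.912  0.002  0.132] spin -0.016
in rail: x 17.9 y 0.0 z 57.8 yaw -0.13 F [-13.4   3.7   4.7] w 0.367 t 13.2
```

View pics/side10.png

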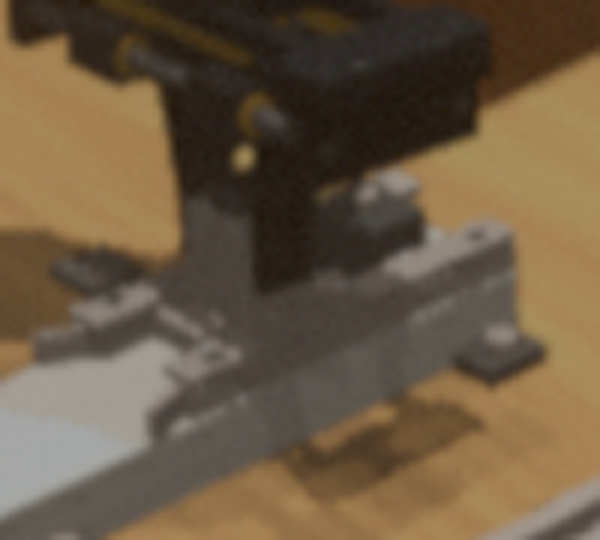

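View pics/top10.png

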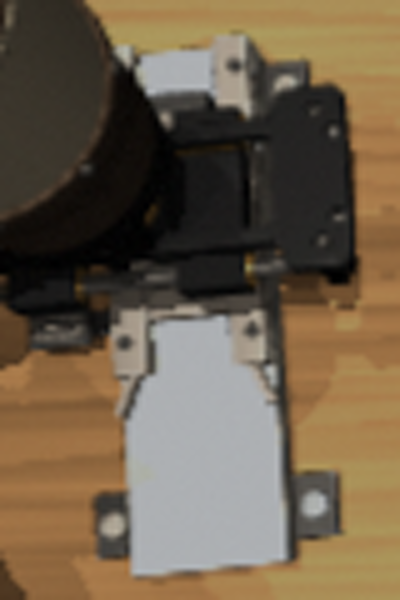

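```bash
python3 -c "
from rel import *
from h import *
T=C(np.load('top0.npz'));S=C(np.load('side0.npz'))
o,a=B;a=np.radians(a)
def inr(p):
    d=p[:2]*1000-o;return (d@[np.cos(a),np.sin(a)]).round(1),(d@[-np.sin(a),np.cos(a)]).round(1)
for q in [(165,311),(190,308),(215,305)]: print('top tail',inr(T.plane((140+(q[0]+.5)/5-.5,155+(q[1]+.5)/5-.5),.04)))
for q in [(165,310),(185,322),(200,335)]: print('side tail',inr(S.plane((150+(q[0]+.5)/6-.5,130+(q[1]+.5)/6-.5),.04)))
for q in [(104,300),(118,307),(130,313)]: pass
"
```

```text
top tail (np.float64(-7.6), np.float64(11.9))
top tail (np.float64(-7.3), np.float64(0.3))
top tail (np.float64(-7.1), np.float64(-11.2))
side tail (np.float64(-5.6), np.float64(21.5))
side tail (np.float64(-5.8), np.float64(9.4))
side tail (np.float64(-7.6), np.float64(-1.9))
```

The tail is at rail-x of about -7, so the block's origin is at about 23 and needs roughly 3 mm more. The tool is giving instead of pushing, so I take a slightly bigger commanded step, still well under the stop's limit.

servo_tool([
  {"slide":[0.24,0,-0.04],"spin":-0.02},
])

```text
time_s: 13.3
tcp_pos: [0.5451, 0.1542, 0.0579]
ee_rot: [[0.996, 0.07, -0.062], [0.069, -0.997, -0.024], [-0.064, 0.02, -0.998]]
wrist_force: [-19.1, 4.7, 6.3]
gripper_width: 0.367
```

```bash
python3 -c "
from rel import *
rel(*railpt(B,-30,0),57,4.05);railof(B)
"
```

```text
t 13.3 tcp [545.1 154.2  57.9] yaw 3.96 tilt [-0.064  0.02 ] F [-19.1   4.7   6.3] M [ 1.97  5.16 -0.26] w 0.367
need units [-1.915 -0.006  0.157] spin -0.011
in rail: x 18.0 y -0.1 z 57.9 yaw -0.09 F [-19.1   4.7   6.3] w 0.367 t 13.3
```

```bash
python3 -c "
from station import optics
import cv2,numpy as np
c=optics.capture('top');f=c['frame']
a=np.load('top0.npz')['frame']
def z(f,x0,y0): 
    g=cv2.resize(f[y0:y0+36,x0:x0+36,::-1],None,fx=10,fy=10,interpolation=cv2.INTER_CUBIC)
    return cv2.convertScaleAbs(g,alpha=1.4)
cv2.imwrite('pics/cmp.png',np.hstack([z(f,161,196),z(a,310,165)]))
s=optics.capture('side')['frame'];s0=np.load('side0.npz')['frame']
cv2.imwrite('pics/cmps.png',np.hstack([z(s,160,168),z(s0,300,232)]))
"
```

```text
(no output)
```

View pics/cmp.png

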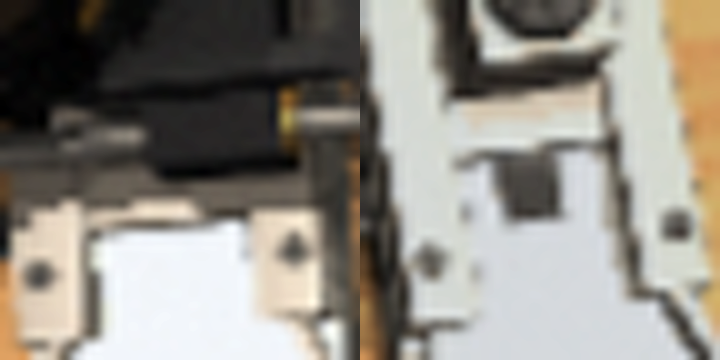

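View pics/cmps.png

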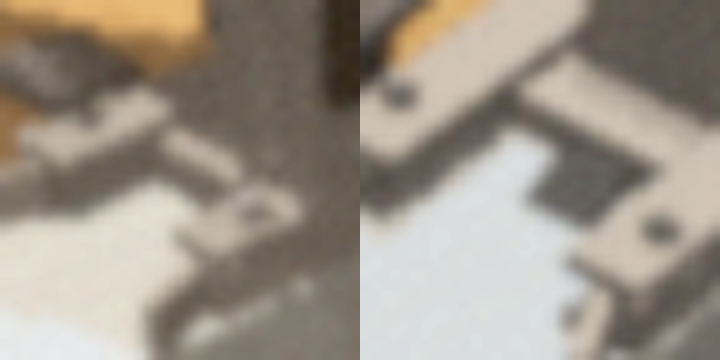

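The shoe's tail still covers the tooth: the tail edge is at row ≈218 and the tooth spans 214.6 to 221.6. About 8 mm remains. The tool's pitch drift (now 3.7°) is prying the shoe nose-down against the lips. I let go so the block lies flat, then regrip square and push in brisker, fewer rows.

servo_tool([
  {"slide":[-0.1,0,0],"spin":0},
  {"slide":[-0.1,0,0],"spin":0},
  {"slide":[0,0,0.03],"spin":0},
], gripper=110)

```text
time_s: 13.7
tcp_pos: [0.5426, 0.1555, 0.0593]
ee_rot: [[0.996, 0.072, -0.056], [0.071, -0.997, -0.022], [-0.057, 0.018, -0.998]]
wrist_force: [-0.8, 0.2, -0.2]
gripper_width: 0.531
```

```bash
python3 -c "
from rel import *
rel(*railpt(B,15,0),55,4.05);railof(B)
from station import optics
from h import *
c=optics.capture('top');crop(c['frame'],140,155,220,275,5,'pics/top11.png')
c=optics.capture('side');crop(c['frame'],150,130,250,220,6,'pics/side11.png')
"
```

```text
t 13.7 tcp [542.6 155.5  59.3] yaw 4.09 tilt [-0.057  0.018] F [-0.8  0.2 -0.2] M [ 0.02 -0.13  0.08] w 0.531
need units [-0.017  0.048  0.175] spin 0.005
in rail: x 15.7 y 1.3 z 59.3 yaw 0.04 F [-0.8  0.2 -0.2] w 0.531 t 13.7
```

View pics/side11.png

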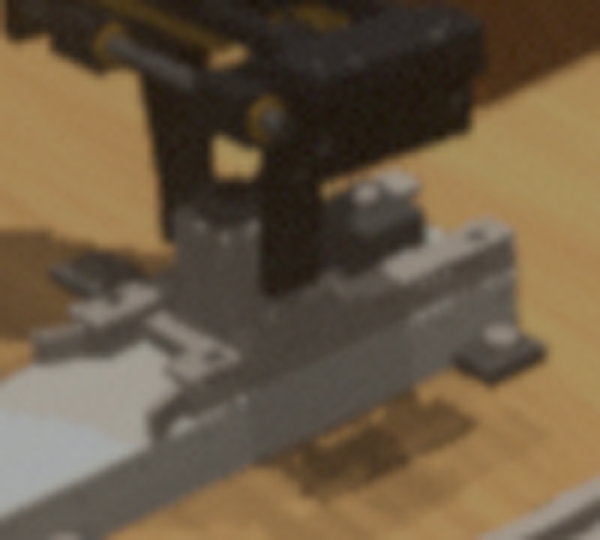

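```bash
python3 -c "
from rel import *
from h import *
S=C(np.load('side0.npz'));o,a=B;a=np.radians(a)
for q in [(220,192),(228,195)]:
    d=S.plane((150+q[0]/6,130+q[1]/6),.09)[:2]*1000-o;print(d@[np.cos(a),np.sin(a)],d@[-np.sin(a),np.cos(a)])
"
```

```text
9.720387170310719 1.0223746310813493
10.339739806091632 -2.784871778414594
```

View pics/top11.png

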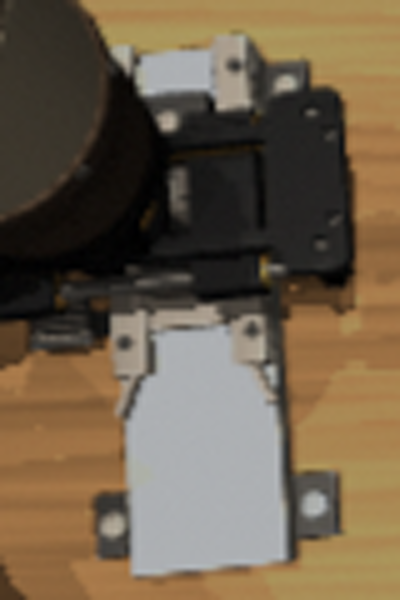

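servo_tool([
  {"slide":[0,0.04,-1],"spin":0},
  {"slide":[0,0,-1],"spin":0},
  {"slide":[0,0,-1],"spin":0},
  {"slide":[0,0,-1],"spin":0},
  {"slide":[0,0,-1],"spin":0},
  {"slide":[0,0,-1],"spin":0},
])

```text
time_s: 14.4
tcp_pos: [0.5528, 0.1564, 0.2107]
ee_rot: [[0.996, 0.07, -0.06], [0.069, -0.997, -0.026], [-0.061, 0.022, -0.998]]
wrist_force: [0.5, 0.2, -0.7]
gripper_width: 0.567
```

servo_tool([
  {"slide":[0,0,0.4],"spin":0},
  {"slide":[0,0,0.4],"spin":0},
  {"slide":[0,0,0.4],"spin":0},
  {"slide":[0,0,0.4],"spin":0},
  {"slide":[0,0,0.4],"spin":0},
])

```text
time_s: 14.9
tcp_pos: [0.5539, 0.1558, 0.1621]
ee_rot: [[0.996, 0.07, -0.048], [0.069, -0.997, -0.021], [-0.05, 0.018, -0.999]]
wrist_force: [-0.5, -0.8, 0.5]
gripper_width: 0.57
```

```bash
python3 -c "
from rel import *
rel(*railpt(B,12,0),55,4.05);railof(B)
"
```

```text
t 14.9 tcp [553.9 155.8 162.1] yaw 3.94 tilt [-0.05   0.018] F [-0.5 -0.8  0.5] M [-0.01 -0.14 -0.06] w 0.57
need units [-0.384 -0.045  4.308] spin -0.014
in rail: x 27.0 y 0.8 z 162.1 yaw -0.11 F [-0.5 -0.8  0.5] w 0.57 t 14.9
```

Descending in 10 mm rows un-tilts the tool, so I use that: up, then slowly down to regrip.

servo_tool([
  {"slide":[0,0,-1],"spin":0},
  {"slide":[0,0,-1],"spin":0},
  {"slide":[0,0,-1],"spin":0},
])

```text
time_s: 15.2
tcp_pos: [0.553, 0.1553, 0.2274]
ee_rot: [[0.995, 0.069, -0.069], [0.067, -0.997, -0.031], [-0.071, 0.027, -0.997]]
wrist_force: [-0.1, -0.1, 0.7]
gripper_width: 0.572
```

servo_tool([
  {"slide":[-0.06,-0.01,0.4],"spin":0},
  {"slide":[-0.06,0,0.4],"spin":0},
  {"slide":[-0.06,0,0.4],"spin":0},
  {"slide":[-0.06,0,0.4],"spin":0},
  {"slide":[-0.06,0,0.4],"spin":0},
  {"slide":[-0.06,0,0.4],"spin":0},
  {"slide":[-0.06,0,0.4],"spin":0},
  {"slide":[-0.06,0,0.4],"spin":0},
])

```text
time_s: 16.0
tcp_pos: [0.5345, 0.1517, 0.1403]
ee_rot: [[0.995, 0.069, -0.07], [0.067, -0.997, -0.033], [-0.072, 0.028, -0.997]]
wrist_force: [0.0, -0.3, -0.2]
gripper_width: 0.565
```

```bash
python3 -c "
from rel import *
rel(*railpt(B,12,0),55,4.05);railof(B)
"
```

```text
t 16.0 tcp [534.5 151.7 140.3] yaw 3.86 tilt [-0.072  0.028] F [ 0.  -0.3 -0.2] M [ 0.03 -0.15 -0.02] w 0.565
need units [ 0.433 -0.171  3.386] spin -0.024
in rail: x 7.3 y -1.9 z 140.3 yaw -0.19 F [ 0.  -0.3 -0.2] w 0.565 t 16.0
```

servo_tool([
  {"slide":[0.12,-0.05,0.95],"spin":-0.02},
  {"slide":[0.12,-0.05,0.95],"spin":0},
  {"slide":[0.08,-0.03,0.85],"spin":0},
])

```text
time_s: 16.3
tcp_pos: [0.5385, 0.154, 0.0697]
ee_rot: [[0.995, 0.073, -0.064], [0.071, -0.997, -0.03], [-0.066, 0.026, -0.997]]
wrist_force: [-0.7, 0.1, 0.4]
gripper_width: 0.568
```

```bash
python3 -c "
from rel import *
rel(*railpt(B,12,0),55,4.05);railof(B)
"
```

```text
t 16.3 tcp [538.5 154.   69.7] yaw 4.08 tilt [-0.066  0.026] F [-0.7  0.1  0.4] M [ 0.06 -0.15  0.03] w 0.568
need units [ 0.06  -0.013  0.584] spin 0.003
in rail: x 11.5 y 0.1 z 69.7 yaw 0.03 F [-0.7  0.1  0.4] w 0.568 t 16.3
```

servo_tool([
  {"slide":[0.05,0,0.42],"spin":0},
])

```text
time_s: 16.4
tcp_pos: [0.538, 0.1532, 0.0569]
ee_rot: [[0.995, 0.073, -0.067], [0.071, -0.997, -0.032], [-0.069, 0.027, -0.997]]
wrist_force: [-0.9, 0.1, -0.1]
gripper_width: 0.571
```

servo_tool([
  {"slide":[0.02,0,0.02],"spin":0},
  {"slide":[0.02,0,0],"spin":0},
  {"slide":[0,0,0],"spin":0},
], gripper=255)

```text
time_s: 16.7
tcp_pos: [0.539, 0.1531, 0.0556]
ee_rot: [[0.995, 0.073, -0.068], [0.071, -0.997, -0.033], [-0.07, 0.028, -0.997]]
wrist_force: [-1.8, 3.9, 0.0]
gripper_width: 0.373
```

```bash
python3 -c "
from rel import *
rel(*railpt(B,12,0),55,4.05);railof(B)
"
```

```text
t 16.7 tcp [539.  153.1  55.6] yaw 4.07 tilt [-0.07   0.028] F [-1.8  3.9  0. ] M [ 1.14  0.32 -0.07] w 0.373
need units [ 0.006 -0.033  0.023] spin 0.002
in rail: x 11.9 y -0.8 z 55.6 yaw 0.02 F [-1.8  3.9  0. ] w 0.373 t 16.7
```

servo_tool([
  {"slide":[0.3,-0.03,-0.02],"spin":0},
  {"slide":[0.4,0,-0.03],"spin":0},
])

```text
time_s: 16.9
tcp_pos: [0.5461, 0.1533, 0.0565]
ee_rot: [[0.993, 0.071, -0.091], [0.068, -0.997, -0.038], [-0.093, 0.031, -0.995]]
wrist_force: [-25.6, 10.1, 17.7]
gripper_width: 0.367
```

```bash
python3 -c "
from rel import *
rel(*railpt(B,12,0),55,4.05);railof(B)
"
```

```text
t 16.9 tcp [546.1 153.3  56.5] yaw 3.91 tilt [-0.093  0.031] F [-25.6  10.1  17.7] M [ 3.25  8.03 -0.33] w 0.367
need units [-0.273 -0.049  0.086] spin -0.017
in rail: x 19.0 y -1.2 z 56.5 yaw -0.14 F [-25.6  10.1  17.7] w 0.367 t 16.9
```

servo_tool([
  {"slide":[0.3,-0.06,-0.07],"spin":-0.02},
])

```text
time_s: 17.0
tcp_pos: [0.5459, 0.1535, 0.0567]
ee_rot: [[0.992, 0.072, -0.108], [0.068, -0.997, -0.042], [-0.111, 0.034, -0.993]]
wrist_force: [-15.0, -1.7, -1.4]
gripper_width: 0.366
```

```bash
python3 -c "
from rel import *
rel(*railpt(B,12,0),55,4.05);railof(B)
from station import optics
import cv2
f=optics.capture('top')['frame'];s=optics.capture('side')['frame']
def z(f,x0,y0): 
    g=cv2.resize(f[y0:y0+36,x0:x0+36,::-1],None,fx=10,fy=10,interpolation=cv2.INTER_CUBIC)
    return cv2.convertScaleAbs(g,alpha=1.4)
cv2.imwrite('pics/cmp2.png',np.hstack([z(f,161,196),z(s,160,168)]))
"
```

```text
t 17.0 tcp [545.9 153.5  56.7] yaw 3.91 tilt [-0.111  0.034] F [-15.   -1.7  -1.4] M [-0.07  3.77 -0.21] w 0.366
need units [-0.261 -0.039  0.096] spin -0.017
in rail: x 18.8 y -0.9 z 56.7 yaw -0.14 F [-15.   -1.7  -1.4] w 0.366 t 17.0
```

View pics/cmp2.png

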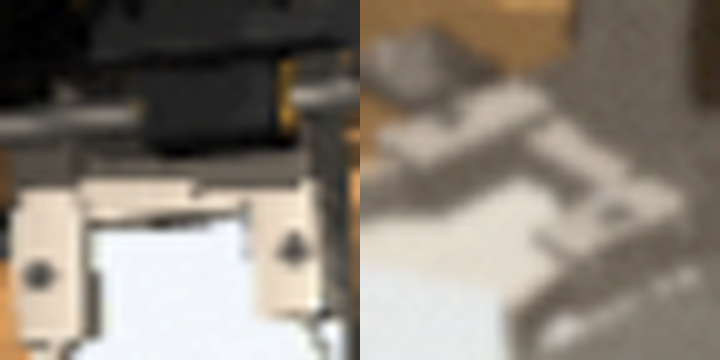

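It stalled again at the same place. The side load pitches the wrist (6° now), and that cocks the gripped shoe under the lips. Better to push low on the body from behind with shut fingers, after un-pitching the wrist with a gentle reverse pull (about 15 N) against the far end face of rail_b. I let go first.

servo_tool([
  {"slide":[-0.15,0,-0.02],"spin":0},
  {"slide":[-0.1,0,0],"spin":0},
  {"slide":[0,0,0],"spin":0},
], gripper=110)

```text
time_s: 17.4
tcp_pos: [0.5402, 0.1536, 0.0599]
ee_rot: [[0.992, 0.072, -0.106], [0.068, -0.997, -0.041], [-0.108, 0.033, -0.994]]
wrist_force: [0.0, -0.9, -0.2]
gripper_width: 0.534
```

servo_tool([
  {"slide":[0,-0.03,-0.9],"spin":0},
  {"slide":[0,0,-1],"spin":0},
  {"slide":[0.3,0,-1],"spin":0},
])

```text
time_s: 17.7
tcp_pos: [0.555, 0.1572, 0.1316]
ee_rot: [[0.992, 0.072, -0.108], [0.068, -0.997, -0.043], [-0.111, 0.035, -0.993]]
wrist_force: [-0.3, -0.2, -0.3]
gripper_width: 0.568
```

```bash
python3 -c "
from rel import *
rel(*railpt(B,150,0),110,4.05);railof(B)
from station import optics
from h import *
c=optics.capture('side');crop(c['frame'],130,110,260,220,5,'pics/side12.png')
"
```

```text
t 17.7 tcp [555.  157.2 131.6] yaw 3.92 tilt [-0.111  0.035] F [-0.3 -0.2 -0.3] M [ 0.11 -0.32 -0.07] w 0.568
need units [4.94  0.064 0.32 ] spin -0.016
in rail: x 28.1 y 2.2 z 131.6 yaw -0.13 F [-0.3 -0.2 -0.3] w 0.568 t 17.7
```

View pics/side12.png

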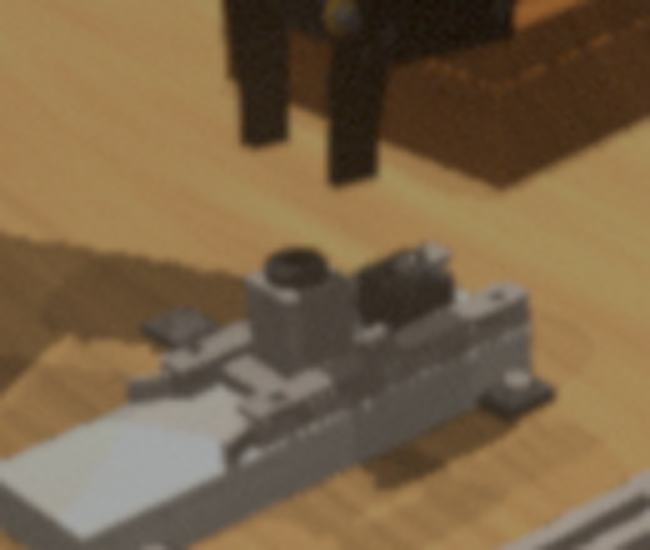

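servo_tool([
  {"slide":[0.95,0.02,0.02],"spin":-0.02},
  {"slide":[1,0.02,0],"spin":0},
  {"slide":[1,0.02,0],"spin":0},
  {"slide":[1,0,0],"spin":0},
  {"slide":[1,0,0],"spin":0},
], gripper=255)

```text
time_s: 18.25
tcp_pos: [0.6915, 0.1677, 0.1325]
ee_rot: [[0.994, 0.077, -0.079], [0.075, -0.997, -0.033], [-0.082, 0.027, -0.996]]
wrist_force: [-0.4, 0.4, 0.5]
gripper_width: 0.198
```

```bash
python3 -c "
from rel import *
rel(*railpt(B,145,0),25,4.05);railof(B)
"
```

```text
t 18.25 tcp [691.5 167.7 132.5] yaw 4.32 tilt [-0.082  0.027] F [-0.4  0.4  0.5] M [ 0.06 -0.23 -0.01] w 0.198
need units [-4.470e-01 -4.000e-03  4.352e+00] spin 0.034
in rail: x 165.0 y 2.9 z 132.5 yaw 0.27 F [-0.4  0.4  0.5] w 0.198 t 18.25
```

servo_tool([
  {"slide":[-0.1,0,1],"spin":0.03},
  {"slide":[-0.1,0,1],"spin":0},
  {"slide":[-0.1,0,1],"spin":0},
  {"slide":[-0.05,0,0.7],"spin":0},
])

```text
time_s: 18.65
tcp_pos: [0.686, 0.1648, 0.0419]
ee_rot: [[0.996, 0.071, -0.061], [0.069, -0.997, -0.028], [-0.063, 0.024, -0.998]]
wrist_force: [-0.7, -0.8, -0.6]
gripper_width: 0.005
```

```bash
python3 -c "
from rel import *
rel(*railpt(B,140,0),25,4.05);railof(B)
from station import optics
from h import *
c=optics.capture('side');crop(c['frame'],130,110,260,220,5,'pics/side13.png')
c=optics.capture('top');crop(c['frame'],140,110,260,230,5,'pics/top13.png')
rel(*railpt(B,140,0),25,4.05);railof(B)
"
```

```text
t 18.65 tcp [686.  164.8  41.9] yaw 3.99 tilt [-0.063  0.024] F [-0.7 -0.8 -0.6] M [ 0.02 -0.13 -0.03] w 0.005
need units [-0.728  0.001  0.725] spin -0.008
in rail: x 159.3 y 0.4 z 41.9 yaw -0.06 F [-0.7 -0.8 -0.6] w 0.005 t 18.65
t 18.75 tcp [684.5 164.3  40.5] yaw 3.97 tilt [-0.068  0.025] F [-0.8 -0.6  0.2] M [ 0.03 -0.11 -0.03] w 0.004
need units [-0.67  -0.015  0.667] spin -0.01
in rail: x 157.8 y 0.0 z 40.5 yaw -0.08 F [-0.8 -0.6  0.2] w 0.004 t 18.75
```

View pics/side13.png

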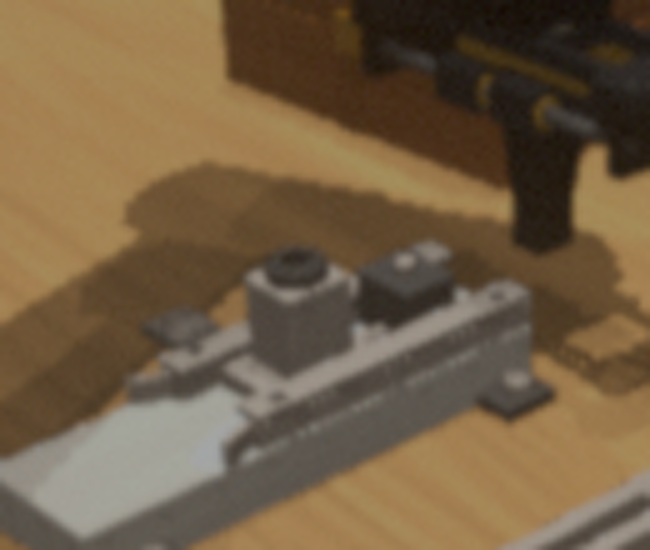

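View pics/top13.png

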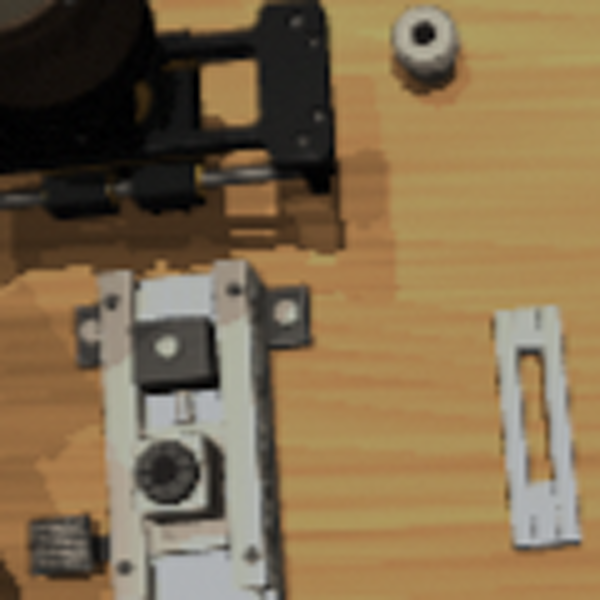

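The clear view shows the block seated square on rail_b's deck, nose (168,470) in the top crop, with the plunger pin fully out at (182,405). The gripper stands free beyond the far end. I go down and approach the end face.

servo_tool([
  {"slide":[-0.3,0,0.6],"spin":0},
  {"slide":[-0.35,0,0.05],"spin":0},
])

```text
time_s: 18.95
tcp_pos: [0.6701, 0.163, 0.0271]
ee_rot: [[0.996, 0.071, -0.06], [0.069, -0.997, -0.029], [-0.062, 0.024, -0.998]]
wrist_force: [0.1, 0.8, -0.6]
gripper_width: 0.004
```

servo_tool([
  {"slide":[-0.3,0,0],"spin":0},
])

```text
time_s: 19.05
tcp_pos: [0.6636, 0.1628, 0.0291]
ee_rot: [[0.996, 0.072, -0.057], [0.07, -0.997, -0.028], [-0.059, 0.024, -0.998]]
wrist_force: [-0.5, -0.4, 1.2]
gripper_width: 0.008
```

```bash
python3 -c "
from rel import *
rel(*railpt(B,140,0),25,4.05);railof(B)
from h import *
T=C(np.load('top0.npz'));o,a=B;a=np.radians(a)
d=T.plane((140+168/5,110+470/5),.09)[:2]*1000-o;print('block',d@[np.cos(a),np.sin(a)],d@[-np.sin(a),np.cos(a)])
"
```

```text
t 19.05 tcp [663.6 162.8  29.1] yaw 4.02 tilt [-0.059  0.024] F [-0.5 -0.4  1.2] M [ 0.06 -0.18 -0.  ] w 0.008
need units [ 0.137 -0.002  0.158] spin -0.003
in rail: x 136.8 y 0.0 z 29.1 yaw -0.03 F [-0.5 -0.4  1.2] w 0.008 t 19.05
block 13.642447598639913 -3.0270233977574277
```

servo_tool([
  {"slide":[-0.15,0,0.35],"spin":0},
])

```text
time_s: 19.15
tcp_pos: [0.6605, 0.163, 0.0232]
ee_rot: [[0.996, 0.072, -0.052], [0.071, -0.997, -0.026], [-0.054, 0.023, -0.998]]
wrist_force: [0.7, -0.1, 0.4]
gripper_width: 0.003
```

servo_tool([
  {"slide":[-0.2,0,0],"spin":0},
])

```text
time_s: 19.25
tcp_pos: [0.6569, 0.1631, 0.0233]
ee_rot: [[0.996, 0.072, -0.048], [0.071, -0.997, -0.025], [-0.05, 0.021, -0.999]]
wrist_force: [7.9, -0.4, -5.4]
gripper_width: 0.005
```

servo_tool([
  {"slide":[-0.2,0,0],"spin":0},
])

```text
time_s: 19.35
tcp_pos: [0.6566, 0.1636, 0.0247]
ee_rot: [[0.997, 0.074, -0.036], [0.073, -0.997, -0.022], [-0.037, 0.019, -0.999]]
wrist_force: [14.9, -3.5, -10.9]
gripper_width: 0.006
```

```bash
python3 -c "
from rel import *
rel(*railpt(B,140,0),25,4.05);railof(B)
"
```

```text
t 19.35 tcp [656.6 163.6  24.7] yaw 4.19 tilt [-0.037  0.019] F [ 14.9  -3.5 -10.9] M [-1.08 -4.82  0.16] w 0.006
need units [ 0.401  0.056 -0.026] spin 0.017
in rail: x 130.0 y 1.4 z 24.7 yaw 0.14 F [ 14.9  -3.5 -10.9] w 0.006 t 19.35
```

The reverse pull works at about +0.013 rad per row and 15 N. I continue gently.

servo_tool([
  {"slide":[-0.2,0.02,0.03],"spin":0.02},
  {"slide":[-0.2,0.01,0.03],"spin":0},
  {"slide":[-0.2,0,0.03],"spin":0},
])

```text
time_s: 19.65
tcp_pos: [0.6568, 0.1639, 0.0254]
ee_rot: [[0.997, 0.074, 0.0], [0.074, -0.997, -0.013], [-0.001, 0.013, -1.0]]
wrist_force: [11.8, -3.3, -8.4]
gripper_width: 0.008
```

```bash
python3 -c "
from rel import *
rel(*railpt(B,140,0),25,4.05);railof(B)
"
```

```text
t 19.65 tcp [656.8 163.9  25.4] yaw 4.24 tilt [-0.001  0.013] F [11.8 -3.3 -8.4] M [-1.05 -3.56  0.05] w 0.008
need units [0.394 0.064 0.015] spin 0.024
in rail: x 130.1 y 1.6 z 25.4 yaw 0.19 F [11.8 -3.3 -8.4] w 0.008 t 19.65
```

servo_tool([
  {"slide":[-0.2,0.03,0.04],"spin":0.02},
  {"slide":[-0.2,0.01,0.04],"spin":0},
  {"slide":[-0.2,0,0.04],"spin":0},
  {"slide":[-0.2,0,0.04],"spin":0},
])

```text
time_s: 20.05
tcp_pos: [0.6569, 0.164, 0.0259]
ee_rot: [[0.996, 0.075, 0.046], [0.076, -0.997, -0.001], [0.046, 0.004, -0.999]]
wrist_force: [10.6, -2.8, -6.8]
gripper_width: 0.005
```

```bash
python3 -c "
from rel import *
rel(*railpt(B,140,0),25,4.05);railof(B)
"
```

```text
t 20.05 tcp [656.9 164.   25.9] yaw 4.34 tilt [0.046 0.004] F [10.6 -2.8 -6.8] M [-1.09 -3.3  -0.01] w 0.005
need units [0.387 0.068 0.054] spin 0.036
in rail: x 130.3 y 1.7 z 25.9 yaw 0.29 F [10.6 -2.8 -6.8] w 0.005 t 20.05
```

servo_tool([
  {"slide":[-0.2,0.03,0.04],"spin":0.03},
  {"slide":[-0.2,0.01,0.04],"spin":0},
  {"slide":[-0.2,0,0.04],"spin":0},
  {"slide":[0.15,0,0],"spin":0},
])

```text
time_s: 20.45
tcp_pos: [0.6612, 0.1642, 0.0274]
ee_rot: [[0.994, 0.075, 0.081], [0.074, -0.997, 0.009], [0.081, -0.003, -0.997]]
wrist_force: [-0.1, -0.2, 0.4]
gripper_width: 0.011
```

servo_tool([
  {"slide":[0.4,0,0],"spin":0},
  {"slide":[0.2,0,-0.9],"spin":0},
  {"slide":[0,0,-1],"spin":0},
  {"slide":[0,0,-1],"spin":0},
  {"slide":[0,0,-1],"spin":0},
])

```text
time_s: 20.95
tcp_pos: [0.6682, 0.164, 0.126]
ee_rot: [[0.995, 0.074, 0.072], [0.074, -0.997, 0.006], [0.072, -0.001, -0.997]]
wrist_force: [-0.1, 0.0, 0.1]
gripper_width: 0.0
```

```bash
python3 -c "
from rel import *
rel(*railpt(B,-20,0),110,4.05);railof(B)
"
```

```text
t 20.95 tcp [668.2 164.  126. ] yaw 4.26 tilt [ 0.072 -0.001] F [-0.1  0.   0.1] M [0.01 0.08 0.01] w 0.0
need units [-6.491  0.012  0.173] spin 0.026
in rail: x 141.5 y 0.9 z 126.0 yaw 0.21 F [-0.1  0.   0.1] w 0.0 t 20.95
```

servo_tool([
  {"slide":[-1,0,0],"spin":0.03},
  {"slide":[-1,0,0],"spin":0},
  {"slide":[-1,0,0],"spin":0},
  {"slide":[-1,0,0],"spin":0},
  {"slide":[-1,0,0],"spin":0},
  {"slide":[-1,0,0],"spin":0},
])

```text
time_s: 21.55
tcp_pos: [0.5223, 0.1562, 0.1227]
ee_rot: [[0.994, 0.07, 0.087], [0.069, -0.998, 0.013], [0.087, -0.007, -0.996]]
wrist_force: [-0.1, -0.1, 0.0]
gripper_width: 0.01
```

```bash
python3 -c "
from rel import *
rel(*railpt(B,-22,0),55,4.05);railof(B)
"
```

```text
t 21.55 tcp [522.3 156.2 122.7] yaw 3.99 tilt [ 0.087 -0.007] F [-0.1 -0.1  0. ] M [-0.    0.2   0.05] w 0.01
need units [-0.932  0.157  2.638] spin -0.008
in rail: x -4.5 y 3.5 z 122.7 yaw -0.06 F [-0.1 -0.1  0. ] w 0.01 t 21.55
```

servo_tool([
  {"slide":[-0.9,0.1,0.1],"spin":0},
  {"slide":[-0.15,0.05,0.8],"spin":0},
  {"slide":[0,0,0.8],"spin":0},
])

```text
time_s: 21.85
tcp_pos: [0.499, 0.1527, 0.0821]
ee_rot: [[0.993, 0.073, 0.093], [0.072, -0.997, 0.018], [0.094, -0.011, -0.996]]
wrist_force: [-0.2, 1.3, -0.1]
gripper_width: 0.008
```

```bash
python3 -c "
from rel import *
rel(*railpt(B,-22,-0.5),52,4.05);railof(B)
from station import optics
from h import *
c=optics.capture('side');crop(c['frame'],130,110,260,220,5,'pics/side14.png')
rel(*railpt(B,-22,-0.5),52,4.05);railof(B)
"
```

```text
t 21.85 tcp [499.  152.7  82.1] yaw 4.12 tilt [ 0.094 -0.011] F [-0.2  1.3 -0.1] M [ 0.    0.16 -0.02] w 0.008
need units [0.128 0.097 1.221] spin 0.009
in rail: x -28.0 y 1.6 z 82.1 yaw 0.07 F [-0.2  1.3 -0.1] w 0.008 t 21.85
t 21.9 tcp [497.6 151.7  78.9] yaw 4.07 tilt [ 0.088 -0.008] F [-1.2 -1.2 -1.8] M [-0.13  0.28 -0.  ] w 0.002
need units [0.205 0.057 1.099] spin 0.003
in rail: x -29.5 y 0.7 z 78.9 yaw 0.02 F [-1.2 -1.2 -1.8] w 0.002 t 21.9
```

View pics/side14.png

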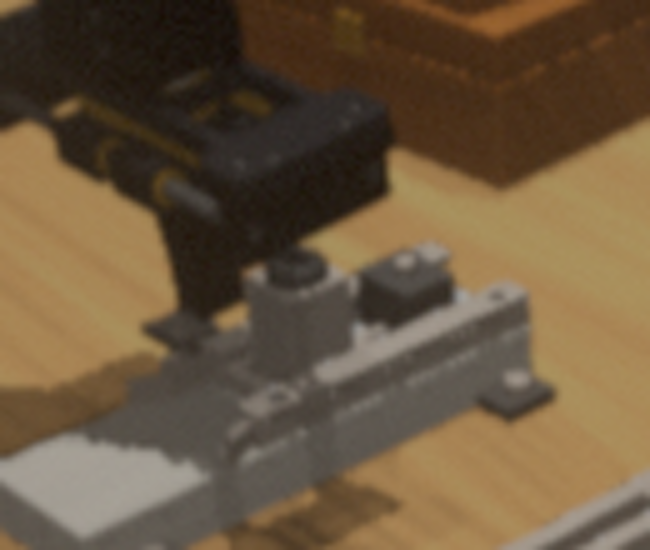

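The shut fingers are behind the block, tip at (205,320), with the body clear of the nose. I lower and come up to the body's rear face.

servo_tool([
  {"slide":[0,0.04,0.75],"spin":0},
  {"slide":[0.15,0,0.2],"spin":0},
])

```text
time_s: 22.1
tcp_pos: [0.5041, 0.1519, 0.0562]
ee_rot: [[0.993, 0.073, 0.088], [0.072, -0.997, 0.015], [0.089, -0.008, -0.996]]
wrist_force: [-0.5, -0.5, -0.3]
gripper_width: 0.006
```

```bash
python3 -c "
from rel import *
rel(*railpt(B,-13,-0.5),52,4.05);railof(B)
"
```

```text
t 22.1 tcp [504.1 151.9  56.2] yaw 4.12 tilt [ 0.089 -0.008] F [-0.5 -0.5 -0.3] M [-0.08  0.25 -0.02] w 0.006
need units [0.384 0.039 0.201] spin 0.009
in rail: x -23.0 y 0.4 z 56.2 yaw 0.07 F [-0.5 -0.5 -0.3] w 0.006 t 22.1
```

servo_tool([
  {"slide":[0.25,0.03,0.15],"spin":0},
])

```text
time_s: 22.2
tcp_pos: [0.5117, 0.1522, 0.0536]
ee_rot: [[0.993, 0.074, 0.088], [0.072, -0.997, 0.015], [0.089, -0.008, -0.996]]
wrist_force: [0.8, 0.6, 0.6]
gripper_width: 0.005
```

servo_tool([
  {"slide":[0.2,0,0.02],"spin":0},
])

```text
time_s: 22.3
tcp_pos: [0.516, 0.152, 0.0534]
ee_rot: [[0.994, 0.073, 0.085], [0.072, -0.997, 0.013], [0.086, -0.007, -0.996]]
wrist_force: [-16.4, 5.1, 8.2]
gripper_width: 0.002
```

servo_tool([
  {"slide":[0.2,0,0.02],"spin":0},
])

```text
time_s: 22.4
tcp_pos: [0.5168, 0.1515, 0.053]
ee_rot: [[0.995, 0.07, 0.075], [0.069, -0.998, 0.01], [0.076, -0.005, -0.997]]
wrist_force: [-22.4, 10.0, 12.9]
gripper_width: 0.004
```

```bash
python3 -c "
from rel import *
rel(*railpt(B,-13,-0.5),52,4.05);railof(B)
"
```

```text
t 22.4 tcp [516.8 151.5  53. ] yaw 3.99 tilt [ 0.076 -0.005] F [-22.4  10.   12.9] M [3.03 6.42 0.38] w 0.004
need units [-0.108 -0.015  0.03 ] spin -0.007
in rail: x -10.4 y -0.9 z 53.0 yaw -0.06 F [-22.4  10.   12.9] w 0.004 t 22.4
```

The side and up forces come from the arm giving along its radial direction. I compensate in the push direction.

servo_tool([
  {"slide":[0.24,-0.06,-0.03],"spin":-0.01},
])

```text
time_s: 22.5
tcp_pos: [0.5174, 0.1517, 0.0534]
ee_rot: [[0.996, 0.069, 0.063], [0.069, -0.998, 0.005], [0.064, -0.001, -0.998]]
wrist_force: [-13.3, 0.5, 5.6]
gripper_width: 0.008
```

servo_tool([
  {"slide":[0.24,-0.05,-0.02],"spin":0},
])

```text
time_s: 22.6
tcp_pos: [0.5181, 0.1517, 0.0538]
ee_rot: [[0.996, 0.067, 0.052], [0.067, -0.998, 0.001], [0.052, 0.003, -0.999]]
wrist_force: [-15.8, 3.4, 7.6]
gripper_width: 0.004
```

```bash
python3 -c "
from rel import *
rel(*railpt(B,-13,-0.5),52,4.05);railof(B)
"
```

```text
t 22.6 tcp [518.1 151.7  53.8] yaw 3.85 tilt [0.052 0.003] F [-15.8   3.4   7.6] M [1.13 4.6  0.15] w 0.004
need units [-0.161 -0.012  0.062] spin -0.025
in rail: x -9.1 y -0.8 z 53.8 yaw -0.20 F [-15.8   3.4   7.6] w 0.004 t 22.6
```

servo_tool([
  {"slide":[0.45,-0.09,-0.05],"spin":-0.02},
])

```text
time_s: 22.7
tcp_pos: [0.5227, 0.1522, 0.0547]
ee_rot: [[0.997, 0.068, 0.038], [0.068, -0.998, -0.005], [0.037, 0.008, -0.999]]
wrist_force: [-12.7, -1.2, 5.5]
gripper_width: 0.008
```

```bash
python3 -c "
from rel import *
rel(*railpt(B,-13,-0.5),52,4.05);railof(B)
from station import optics
from h import *
c=optics.capture('side');crop(c['frame'],130,110,260,220,5,'pics/side15.png')
c=optics.capture('top');crop(c['frame'],140,155,220,275,5,'pics/top15.png')
rel(*railpt(B,-13,-0.5),52,4.05);railof(B)
"
```

```text
t 22.7 tcp [522.7 152.2  54.7] yaw 3.9 tilt [0.037 0.008] F [-12.7  -1.2   5.5] M [-0.4   3.84 -0.04] w 0.008
need units [-0.344 -0.004  0.097] spin -0.019
in rail: x -4.5 y -0.6 z 54.7 yaw -0.15 F [-12.7  -1.2   5.5] w 0.008 t 22.7
t 22.8 tcp [524.3 152.4  54.8] yaw 3.89 tilt [0.039 0.007] F [-11.4   0.1   5.6] M [-0.05  3.61 -0.06] w 0.007
need units [-0.411  0.001  0.095] spin -0.02
in rail: x -2.8 y -0.5 z 54.8 yaw -0.16 F [-11.4   0.1   5.6] w 0.007 t 22.8
```

View pics/side15.png

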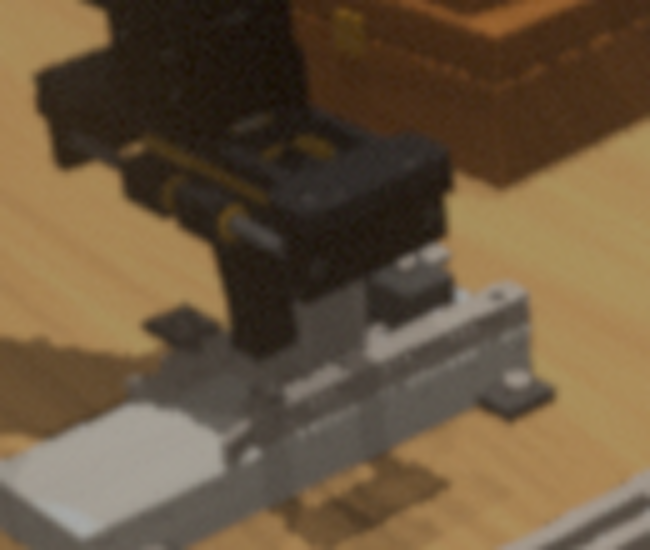

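View pics/top15.png

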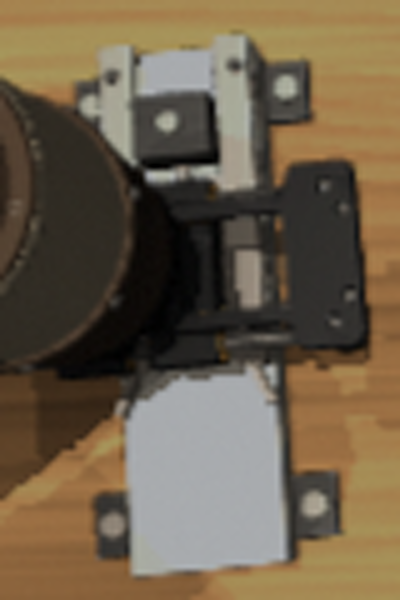

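The block is moving well now, with its origin at about 23.5 and the force at 11 N. I take small final pushes.

servo_tool([
  {"slide":[0.26,-0.05,-0.03],"spin":-0.02},
])

```text
time_s: 22.9
tcp_pos: [0.5247, 0.152, 0.055]
ee_rot: [[0.997, 0.068, 0.027], [0.068, -0.998, -0.01], [0.026, 0.011, -1.0]]
wrist_force: [-19.0, 6.2, 8.8]
gripper_width: 0.006
```

```bash
python3 -c "
from rel import *
rel(*railpt(B,-13,-0.5),52,4.05);railof(B)
"
```

```text
t 22.9 tcp [524.7 152.   55. ] yaw 3.91 tilt [0.026 0.011] F [-19.    6.2   8.8] M [1.87 5.63 0.12] w 0.006
need units [-0.423 -0.017  0.107] spin -0.017
in rail: x -2.5 y -0.9 z 55.0 yaw -0.14 F [-19.    6.2   8.8] w 0.006 t 22.9
```

servo_tool([
  {"slide":[0.28,-0.1,-0.07],"spin":-0.02},
])

```text
time_s: 23.0
tcp_pos: [0.5245, 0.1522, 0.0554]
ee_rot: [[0.998, 0.068, 0.011], [0.068, -0.998, -0.016], [0.01, 0.016, -1.0]]
wrist_force: [-14.1, 0.4, -0.7]
gripper_width: 0.005
```

```bash
python3 -c "
from rel import *
rel(*railpt(B,-13,-0.5),52,4.05);railof(B)
"
```

```text
t 23.0 tcp [524.5 152.2  55.4] yaw 3.9 tilt [0.01  0.016] F [-14.1   0.4  -0.7] M [-0.17  3.98 -0.06] w 0.005
need units [-0.417 -0.009  0.13 ] spin -0.018
in rail: x -2.6 y -0.7 z 55.4 yaw -0.15 F [-14.1   0.4  -0.7] w 0.005 t 23.0
```

servo_tool([
  {"slide":[0.42,-0.1,-0.06],"spin":-0.02},
])

```text
time_s: 23.1
tcp_pos: [0.5266, 0.1523, 0.0554]
ee_rot: [[0.998, 0.068, -0.008], [0.068, -0.997, -0.023], [-0.009, 0.022, -1.0]]
wrist_force: [-17.2, 0.2, 5.6]
gripper_width: 0.005
```

```bash
python3 -c "
from rel import *
rel(*railpt(B,-13,-0.5),52,4.05);railof(B)
"
```

```text
t 23.1 tcp [526.6 152.3  55.4] yaw 3.89 tilt [-0.009  0.022] F [-17.2   0.2   5.6] M [ 0.12  5.05 -0.08] w 0.005
need units [-0.496 -0.014  0.139] spin -0.02
in rail: x -0.6 y -0.8 z 55.4 yaw -0.16 F [-17.2   0.2   5.6] w 0.005 t 23.1
```

servo_tool([
  {"slide":[0.4,-0.09,-0.07],"spin":-0.02},
])

```text
time_s: 23.2
tcp_pos: [0.5275, 0.1521, 0.0555]
ee_rot: [[0.997, 0.068, -0.028], [0.067, -0.997, -0.03], [-0.03, 0.028, -0.999]]
wrist_force: [-23.0, 4.1, 10.7]
gripper_width: 0.003
```

```bash
python3 -c "
from rel import *
rel(*railpt(B,-13,-0.5),52,4.05);railof(B)
"
```

```text
t 23.2 tcp [527.5 152.1  55.5] yaw 3.84 tilt [-0.03   0.028] F [-23.    4.1  10.7] M [ 1.04  6.73 -0.21] w 0.003
need units [-0.53  -0.025  0.156] spin -0.026
in rail: x 0.4 y -1.1 z 55.5 yaw -0.21 F [-23.    4.1  10.7] w 0.003 t 23.2
```

I back off to see whether it stays.

servo_tool([
  {"slide":[-0.3,0,-0.03],"spin":0},
  {"slide":[-0.5,0,0],"spin":0},
  {"slide":[-0.5,0,-0.5],"spin":0},
  {"slide":[-0.8,0,-1],"spin":0},
  {"slide":[-0.5,0,-1],"spin":0},
])

```text
time_s: 23.7
tcp_pos: [0.463, 0.1493, 0.1218]
ee_rot: [[0.997, 0.066, -0.03], [0.065, -0.997, -0.032], [-0.032, 0.029, -0.999]]
wrist_force: [0.7, -0.2, 0.1]
gripper_width: 0.006
```

```bash
python3 -c "
from rel import *
rel(*railpt(B,-13,-0.5),52,4.05);railof(B)
from station import optics
from h import *
c=optics.capture('side');crop(c['frame'],130,110,260,220,5,'pics/side16.png')
c=optics.capture('top');crop(c['frame'],140,155,220,275,5,'pics/top16.png')
"
```

```text
t 23.7 tcp [463.  149.3 121.8] yaw 3.75 tilt [-0.032  0.029] F [ 0.7 -0.2  0.1] M [ 0.03 -0.16  0.01] w 0.006
need units [ 2.136 -0.04   2.727] spin -0.037
in rail: x -64.2 y 0.8 z 121.8 yaw -0.30 F [ 0.7 -0.2  0.1] w 0.006 t 23.7
```

View pics/side16.png

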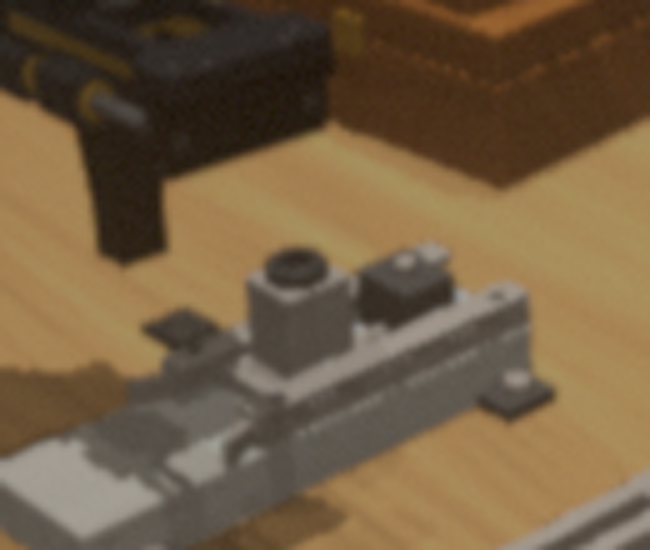

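View pics/top16.png

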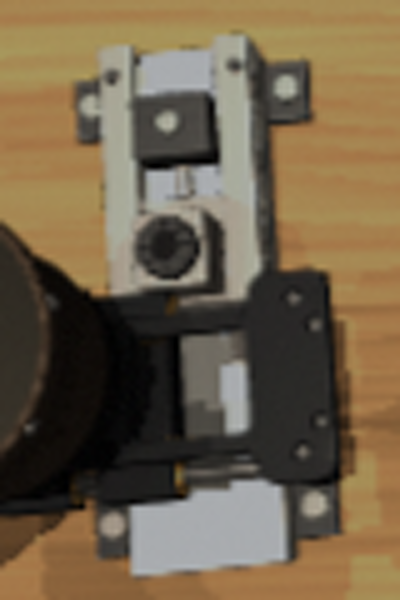

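It did not click: the nose is back at (168,245) in the top crop, with the pin out again. The push reached within about 1 mm of the latch. I repeat it, un-pitching the wrist once more and then pushing with fewer, larger rows.

servo_tool([
  {"slide":[1,0,-0.05],"spin":-0.03},
  {"slide":[1,0,-0.05],"spin":0},
  {"slide":[1,0,-0.05],"spin":0},
  {"slide":[1,0,-0.04],"spin":0},
  {"slide":[1,0,-0.04],"spin":0},
  {"slide":[1,0,-0.04],"spin":0},
  {"slide":[1,0,0],"spin":0},
  {"slide":[1,0,0],"spin":0},
])

```text
time_s: 24.6
tcp_pos: [0.6739, 0.1668, 0.1316]
ee_rot: [[0.997, 0.074, -0.007], [0.074, -0.997, -0.019], [-0.009, 0.018, -1.0]]
wrist_force: [0.2, 0.0, 0.2]
gripper_width: 0.003
```

```bash
python3 -c "
from rel import *
rel(*railpt(B,145,0),23,4.05);railof(B)
"
```

```text
t 24.6 tcp [673.9 166.8 131.6] yaw 4.26 tilt [-0.009  0.018] F [0.2 0.  0.2] M [ 0.08 -0.1  -0.02] w 0.003
need units [-0.057  0.053  4.348] spin 0.026
in rail: x 147.4 y 3.3 z 131.6 yaw 0.21 F [0.2 0.  0.2] w 0.003 t 24.6
```

servo_tool([
  {"slide":[0.05,0.03,1],"spin":0.03},
  {"slide":[0,0.02,1],"spin":0},
  {"slide":[0,0,1],"spin":0},
  {"slide":[0,0,0.95],"spin":0},
])

```text
time_s: 25.0
tcp_pos: [0.6847, 0.1649, 0.0328]
ee_rot: [[0.998, 0.068, 0.01], [0.068, -0.998, -0.013], [0.009, 0.014, -1.0]]
wrist_force: [-0.4, 0.6, -0.3]
gripper_width: 0.007
```

```bash
python3 -c "
from rel import *
rel(*railpt(B,130,0),20,4.05);railof(B)
"
```

```text
t 25.0 tcp [684.7 164.9  32.8] yaw 3.92 tilt [0.009 0.014] F [-0.4  0.6 -0.3] M [-0.04  0.02 -0.01] w 0.007
need units [-1.124  0.022  0.504] spin -0.016
in rail: x 158.0 y 0.7 z 32.8 yaw -0.13 F [-0.4  0.6 -0.3] w 0.007 t 25.0
```

servo_tool([
  {"slide":[-0.5,0,0.4],"spin":-0.02},
  {"slide":[-0.4,0,0],"spin":0},
  {"slide":[-0.2,0,0],"spin":0},
])

```text
time_s: 25.3
tcp_pos: [0.6572, 0.1616, 0.0169]
ee_rot: [[0.997, 0.07, 0.009], [0.071, -0.997, -0.015], [0.008, 0.016, -1.0]]
wrist_force: [9.9, -2.0, -6.1]
gripper_width: 0.006
```

```bash
python3 -c "
from rel import *
rel(*railpt(B,130,0),20,4.05);railof(B)
"
```

```text
t 25.3 tcp [657.2 161.6  16.9] yaw 4.05 tilt [0.008 0.016] F [ 9.9 -2.  -6.1] M [-0.99 -2.95  0.15] w 0.006
need units [-0.015 -0.025 -0.125] spin -0.001
in rail: x 130.4 y -0.7 z 16.9 yaw -0.00 F [ 9.9 -2.  -6.1] w 0.006 t 25.3
```

servo_tool([
  {"slide":[-0.22,0.01,0.02],"spin":0},
  {"slide":[-0.22,0.01,0.02],"spin":0},
  {"slide":[-0.22,0.01,0.02],"spin":0},
  {"slide":[-0.22,0.01,0.02],"spin":0},
  {"slide":[-0.22,0.01,0.02],"spin":0.02},
  {"slide":[-0.22,0.01,0.02],"spin":0},
])

```text
time_s: 25.9
tcp_pos: [0.6571, 0.1654, 0.0246]
ee_rot: [[0.993, 0.076, 0.086], [0.075, -0.997, 0.01], [0.086, -0.004, -0.996]]
wrist_force: [10.1, -1.2, -5.3]
gripper_width: 0.006
```

```bash
python3 -c "
from rel import *
rel(*railpt(B,130,0),20,4.05);railof(B)
"
```

```text
t 25.9 tcp [657.1 165.4  24.6] yaw 4.34 tilt [ 0.086 -0.004] F [10.1 -1.2 -5.3] M [-0.54 -2.59 -0.03] w 0.006
need units [-0.039  0.125  0.182] spin 0.036
in rail: x 130.6 y 3.1 z 24.6 yaw 0.29 F [10.1 -1.2 -5.3] w 0.006 t 25.9
```

servo_tool([
  {"slide":[-0.22,0.04,0.05],"spin":0.03},
  {"slide":[-0.22,0.02,0.05],"spin":0},
  {"slide":[-0.22,0.02,0.04],"spin":0},
  {"slide":[0.2,0,0],"spin":0},
  {"slide":[0.4,0,0],"spin":0},
  {"slide":[0.2,0,-0.9],"spin":0},
  {"slide":[0,0,-1],"spin":0},
  {"slide":[0,0,-1],"spin":0},
  {"slide":[0,0,-1],"spin":0},
])

```text
time_s: 26.8
tcp_pos: [0.667, 0.1658, 0.1306]
ee_rot: [[0.99, 0.076, 0.12], [0.074, -0.997, 0.023], [0.122, -0.014, -0.992]]
wrist_force: [0.2, 0.7, 0.4]
gripper_width: 0.008
```

```bash
python3 -c "
from rel import *
rel(*railpt(B,-28,0),110,4.05);railof(B)
"
```

```text
t 26.8 tcp [667.  165.8 130.6] yaw 4.27 tilt [ 0.122 -0.014] F [0.2 0.7 0.4] M [-0.03  0.19  0.04] w 0.008
need units [-6.788e+00  8.700e-02 -4.000e-03] spin 0.028
in rail: x 140.4 y 2.8 z 130.6 yaw 0.22 F [0.2 0.7 0.4] w 0.008 t 26.8
```

servo_tool([
  {"slide":[-1,0.01,-0.08],"spin":0.03},
  {"slide":[-1,0.01,-0.08],"spin":0},
  {"slide":[-1,0.01,-0.08],"spin":0},
  {"slide":[-1,0.01,-0.08],"spin":0},
  {"slide":[-1,0.01,-0.08],"spin":0},
  {"slide":[-1,0.01,-0.08],"spin":0},
  {"slide":[-1,0.01,-0.05],"spin":0},
])

```text
time_s: 27.5
tcp_pos: [0.4968, 0.1548, 0.1325]
ee_rot: [[0.988, 0.072, 0.14], [0.068, -0.997, 0.032], [0.142, -0.022, -0.99]]
wrist_force: [0.7, 0.2, 0.4]
gripper_width: 0.006
```

```bash
python3 -c "
from rel import *
rel(*railpt(B,-26,0),52,4.05);railof(B)
"
```

```text
t 27.5 tcp [496.8 154.8 132.5] yaw 3.94 tilt [ 0.142 -0.022] F [0.7 0.2 0.4] M [-0.07  0.3  -0.  ] w 0.006
need units [-0.294  0.226  3.206] spin -0.014
in rail: x -30.1 y 3.8 z 132.5 yaw -0.11 F [0.7 0.2 0.4] w 0.006 t 27.5
```

servo_tool([
  {"slide":[-0.2,0.12,0.9],"spin":-0.01},
  {"slide":[-0.1,0.08,0.9],"spin":0},
  {"slide":[0,0.02,0.85],"spin":0},
])

```text
time_s: 27.8
tcp_pos: [0.5001, 0.1533, 0.0708]
ee_rot: [[0.986, 0.077, 0.149], [0.071, -0.997, 0.04], [0.152, -0.028, -0.988]]
wrist_force: [-0.3, 1.2, 0.6]
gripper_width: 0.009
```

```bash
python3 -c "
from rel import *
rel(*railpt(B,-22,0),51,4.05);railof(B)
"
```

```text
t 27.8 tcp [500.1 153.3  70.8] yaw 4.14 tilt [ 0.152 -0.028] F [-0.3  1.2  0.6] M [-0.12  0.27 -0.07] w 0.009
need units [0.076 0.108 0.811] spin 0.011
in rail: x -27.0 y 2.1 z 70.8 yaw 0.09 F [-0.3  1.2  0.6] w 0.009 t 27.8
```

servo_tool([
  {"slide":[0,0.08,0.65],"spin":0.01},
])

```text
time_s: 27.9
tcp_pos: [0.5032, 0.1524, 0.0547]
ee_rot: [[0.986, 0.076, 0.15], [0.07, -0.997, 0.04], [0.152, -0.029, -0.988]]
wrist_force: [-0.9, -0.1, -0.6]
gripper_width: 0.007
```

```bash
python3 -c "
from rel import *
rel(*railpt(B,-15,0),51,4.05);railof(B)
"
```

```text
t 27.9 tcp [503.2 152.4  54.7] yaw 4.09 tilt [ 0.152 -0.029] F [-0.9 -0.1 -0.6] M [-0.09  0.28 -0.02] w 0.007
need units [0.328 0.047 0.197] spin 0.004
in rail: x -23.8 y 1.0 z 54.7 yaw 0.04 F [-0.9 -0.1 -0.6] w 0.007 t 27.9
```

servo_tool([
  {"slide":[0.36,0.03,0.13],"spin":0},
])

```text
time_s: 28.0
tcp_pos: [0.5117, 0.1517, 0.0515]
ee_rot: [[0.986, 0.076, 0.146], [0.071, -0.997, 0.038], [0.149, -0.027, -0.989]]
wrist_force: [-0.8, 1.0, 0.0]
gripper_width: 0.007
```

servo_tool([
  {"slide":[0.45,-0.08,0.02],"spin":0},
])

```text
time_s: 28.1
tcp_pos: [0.52, 0.1524, 0.0519]
ee_rot: [[0.988, 0.074, 0.138], [0.07, -0.997, 0.032], [0.14, -0.022, -0.99]]
wrist_force: [-14.4, -0.4, 7.5]
gripper_width: 0.004
```

```bash
python3 -c "
from rel import *
rel(*railpt(B,-15,0),51,4.05);railof(B)
"
```

```text
t 28.1 tcp [520.  152.4  51.9] yaw 4.04 tilt [ 0.14  -0.022] F [-14.4  -0.4   7.5] M [0.01 4.45 0.15] w 0.004
need units [-0.316 -0.009 -0.009] spin -0.001
in rail: x -7.2 y -0.2 z 51.9 yaw -0.01 F [-14.4  -0.4   7.5] w 0.004 t 28.1
```

servo_tool([
  {"slide":[0.45,-0.08,-0.01],"spin":0},
])

```text
time_s: 28.2
tcp_pos: [0.5262, 0.1527, 0.0526]
ee_rot: [[0.99, 0.071, 0.126], [0.068, -0.997, 0.026], [0.127, -0.017, -0.992]]
wrist_force: [-16.4, 2.3, 6.9]
gripper_width: 0.007
```

```bash
python3 -c "
from rel import *
rel(*railpt(B,-15,0),51,4.05);railof(B)
"
```

```text
t 28.2 tcp [526.2 152.7  52.6] yaw 3.93 tilt [ 0.127 -0.017] F [-16.4   2.3   6.9] M [0.84 5.08 0.31] w 0.007
need units [-0.567 -0.013 -0.009] spin -0.015
in rail: x -0.9 y -0.3 z 52.6 yaw -0.12 F [-16.4   2.3   6.9] w 0.007 t 28.2
```

servo_tool([
  {"slide":[0.36,-0.08,-0.02],"spin":-0.01},
])

```text
time_s: 28.3
tcp_pos: [0.5304, 0.153, 0.0533]
ee_rot: [[0.991, 0.069, 0.114], [0.068, -0.998, 0.02], [0.116, -0.012, -0.993]]
wrist_force: [-14.7, 1.1, 3.7]
gripper_width: 0.008
```

```bash
python3 -c "
from rel import *
rel(*railpt(B,-15,0),51,4.05);railof(B)
"
```

```text
t 28.3 tcp [530.4 153.   53.3] yaw 3.9 tilt [ 0.116 -0.012] F [-14.7   1.1   3.7] M [0.54 4.31 0.22] w 0.008
need units [-0.738 -0.01   0.007] spin -0.019
in rail: x 3.3 y -0.3 z 53.3 yaw -0.15 F [-14.7   1.1   3.7] w 0.008 t 28.3
```

servo_tool([
  {"slide":[0.26,-0.05,-0.01],"spin":-0.01},
])

```text
time_s: 28.4
tcp_pos: [0.5313, 0.1528, 0.0533]
ee_rot: [[0.993, 0.068, 0.101], [0.067, -0.998, 0.015], [0.102, -0.008, -0.995]]
wrist_force: [-22.3, 7.8, 10.7]
gripper_width: 0.005
```

```bash
python3 -c "
from rel import *
rel(*railpt(B,-15,0),51,4.05);railof(B)
from station import optics
from h import *
c=optics.capture('side');crop(c['frame'],130,110,260,220,5,'pics/side17.png')
c=optics.capture('top');crop(c['frame'],140,155,220,275,5,'pics/top17.png')
railof(B)
"
```

```text
t 28.4 tcp [531.3 152.8  53.3] yaw 3.85 tilt [ 0.102 -0.008] F [-22.3   7.8  10.7] M [2.57 6.57 0.44] w 0.005
need units [-0.774 -0.02   0.015] spin -0.025
in rail: x 4.2 y -0.6 z 53.3 yaw -0.20 F [-22.3   7.8  10.7] w 0.005 t 28.4
in rail: x 4.1 y -0.4 z 53.4 yaw -0.20 F [-17.9   4.4   6.6] w 0.005 t 28.5
```

View pics/side17.png

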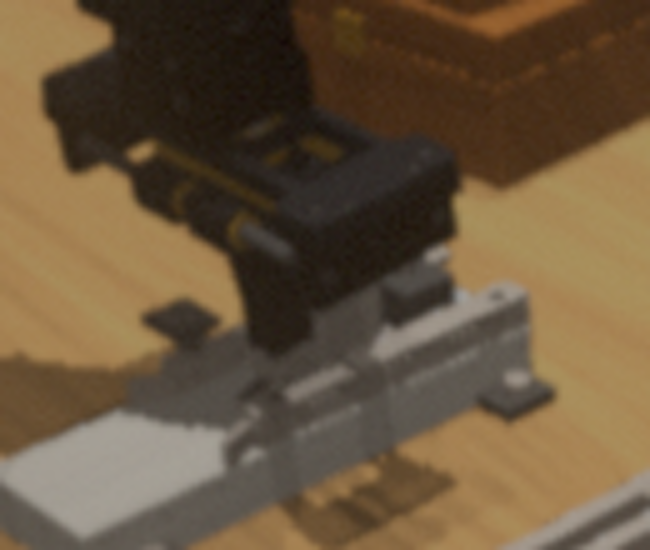

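View pics/top17.png

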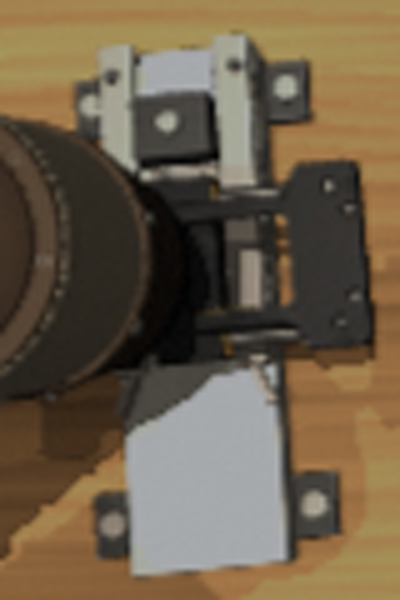

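The pad has risen: it is at (180,318) against (180,328) while the tooth was held down. The shoe front is at the stop, so the catch has clicked. I back off straight and check.

servo_tool([
  {"slide":[-0.3,0,-0.05],"spin":0},
  {"slide":[-0.5,0,0],"spin":0},
  {"slide":[-0.5,0,-0.5],"spin":0},
  {"slide":[-0.6,0,-1],"spin":0},
  {"slide":[-0.8,0,-1],"spin":0},
  {"slide":[-1,0,-1],"spin":0},
  {"slide":[-0.8,0,-1],"spin":0},
])

```text
time_s: 29.2
tcp_pos: [0.4117, 0.147, 0.1633]
ee_rot: [[0.992, 0.068, 0.106], [0.066, -0.998, 0.018], [0.107, -0.011, -0.994]]
wrist_force: [-0.2, 0.1, 0.3]
gripper_width: 0.004
```

```bash
python3 -c "
from rel import *
railof(B)
from station import optics
from h import *
c=optics.capture('side');crop(c['frame'],130,110,260,220,5,'pics/side18.png')
cv2.imwrite('pics/side18f.png',c['frame'][...,::-1])
c=optics.capture('top');crop(c['frame'],140,155,220,275,5,'pics/top18.png')
cv2.imwrite('pics/top18f.png',c['frame'][...,::-1])
railof(B)
"
```

```text
in rail: x -115.6 y 2.1 z 163.3 yaw -0.23 F [-0.2  0.1  0.3] w 0.004 t 29.2
in rail: x -114.6 y 3.1 z 165.9 yaw -0.14 F [0.6 0.5 0.7] w 0.009 t 29.3
```

View pics/side18.png

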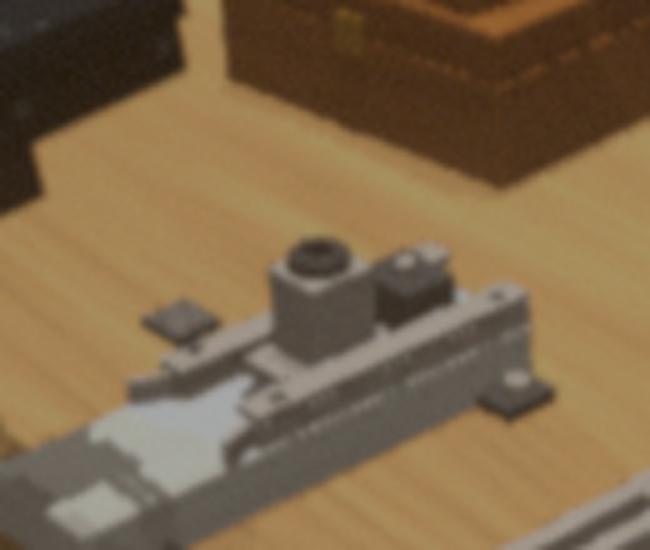

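View pics/top18.png

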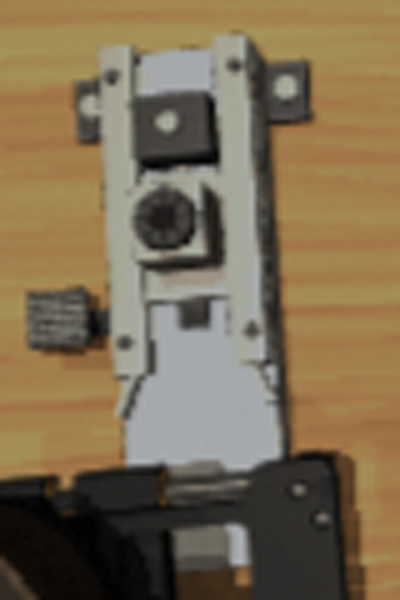

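View pics/top18f.png

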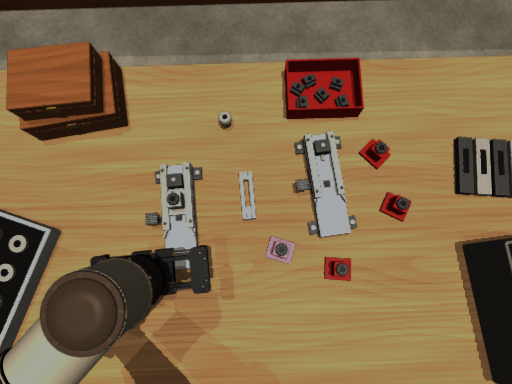

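It is latched. The dark tooth stands up behind the tail at (195,315) in the top crop, the pad is up, the nose has moved to (163,218), and nothing touches the block. Strap and collet are where they were. I let it settle, then hand in.

servo_tool([
  {"slide":[0,0,-0.2],"spin":0},
  {"slide":[0,0,0],"spin":0},
])

```text
time_s: 29.5
tcp_pos: [0.4136, 0.1492, 0.1735]
ee_rot: [[0.991, 0.071, 0.116], [0.068, -0.997, 0.026], [0.117, -0.018, -0.993]]
wrist_force: [-0.4, 0.3, -0.2]
gripper_width: 0.006
```

```bash
python3 -c "
from rel import *
railof(B)
from station import optics,r
a=np.load('top0.npz')['frame'].astype(int);c=optics.capture('top')['frame'].astype(int)
for n,(x0,y0,x1,y1) in dict(strap=(235,165,260,222),collet=(215,108,235,130)).items(): print(n,np.abs(a-c)[y0:y1,x0:x1].mean())
print(r.finish_job())"
```

```text
in rail: x -113.5 y 4.1 z 173.5 yaw -0.12 F [-0.4  0.3 -0.2] w 0.006 t 29.5
strap 11.80140350877193
collet 10.187878787878788
the job is handed in; nothing more can be done
None
```

The block is latched in rail_b and the job is handed in, at about 29.6 s of the 72 s allowed.

**What I did:** I pressed rail_a's catch pad 6 to 7 mm at about 5 N. The block sprang free, and I gripped it, drew it off and carried it across to rail_b.

**Two failed insertions with the block gripped:** The wrist pitched under the push and cocked the shoe, which jammed about 8 mm short each time. I let go and corrected the wrist by pulling gently (about 15 N) against rail_b's far end face. Then I pushed low on the body with the fingers shut. That first push fell about 1 mm short and the block sprang back. After a second wrist correction the same push made the catch click.

**Last checks:**
- **Latch:** the catch tooth stands up behind the shoe's tail, the pad is back up, and the block stayed put once the fingers withdrew. I read this from the pictures only, since the joint values cannot be read.
- **Touching nothing:** the gripper was clear of everything, with wrist force near zero.
- **Forces:** the highest readings were 28 N along the rail and 25 N vertically (about 39 N together) while the nose rode the catch ramp. The last push, against the stop, read 22 N along the rail, but about 26 N once its side and vertical parts are counted. The brief says under 25 N. Readings come only at the end of each call, so short peaks in between could be higher.
- **Strap and collet:** they look unmoved in the final picture. My last pixel comparison gave mean differences of 12 and 10 grey levels. I had no noise reference to compare those with, so that check proves nothing either way.

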